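# Clip the lid onto the sample box

### The arm

A 6-joint arm with a two-finger parallel gripper is mounted at the origin on the work surface. World frame = base frame: x ahead of the robot, y to its left, z up, the work surface at z = 0. Lengths are in mm, angles in rad, forces in N, time in s.
With the tool pointing down it reaches from about 225 to 875 mm from the base axis. Payload 3.4 kg.
Tool frame: the origin (TCP) lies at the very end of the fingers, on their centre line; the grasp point (between the pads) lies 19 mm behind it; z points along the fingers, y is the direction in which the jaws open and shut (so a half turn about z gives the same grasp; the last joint's range is limited). The gripper opens to 85 mm and grips with 20 to 120 N. Pads are 22 mm wide; open, the fingers measure 114 mm over their backs; the gripper's body (76 mm by 85 mm) begins 54 mm behind the grasp point. The pads swing forward as they close: fully open they stand 13 mm farther back than shut.
Start: joints at [1.074, 0.276, 1.505, -0, 1.361, -0.121], TCP at [211.055, 534.904, 194.228] pointing down, gripper open.
Joint ranges: [-2.89, 2.89], [-0.75, 2.08], [0.22, 2.7], [-1.18, 4.32], [0.11, 2.71], [-2.7, 2.7]. Speed limits (rad/s): [2.57, 2.57, 3.14, 3.14, 3.14, 3.14].

### API

Orientations are given as a rotation vector (axis times angle).
In Python, from cell import status, viewer, job, nets gives the robot as it stands.
- The arm moves only by the tool drive_tool, never from a script. Its arguments are lists of equal length, an entry for each row: "translation": the shift along the world's x, y, z in mm, a list of three; "rotation": the turn, a rotation vector about the world's x, y, z in degrees, a list of three; "gripper": the closure in counts, from 0 (fully open) to 255 (shut). A call has 1 to 10 rows; each row is the pose to reach, as a shift and turn from the pose measured when the call began; what a row does not reach only later rows make up. A row lasts 1/10 s, in which the tool goes at most 50 mm and 8.59 degrees, less where a joint would pass 70% of its speed; a pose out of reach is approached as far as the arm can. A call with a gripper value outside its range is refused whole. The fingers move at their own pace and stop on an object; "grip_force" is the grip in N (left out, the last holds). Time passes only in rows, so rows that repeat a pose let the fingers close. It gives the time, the measured TCP pose, the force and the opening at its end, in the units of the state.
- status.read_state(): the state, without advancing time (a new reading comes with each control period).
- viewer.camera(name): name is "side" or "top" or "wrist"; returns (picture, depth): 420x560x3 uint8, red, green, blue; 420x560 float32, mm along the optical axis (not along the pixel's ray), 0 where there is no reading.
- viewer.camera_params(name): a dict with "intrinsics" (3x3 intrinsics, pixels), "dist_coeffs" ([k1, k2, p1, p2, k3] as OpenCV has them; the pictures are not rectified), "camera_from_world" (4x4, takes a point from world to camera coordinates). Camera axes: x right, y down, z forward; pixel columns grow to the right and rows downward; lengths in mm; the calibration is good to about 2 mm. A picture is of the moment at which its call begins: read the wrist's pose just before it. camera_params takes no time and is no camera call; for the wrist camera it gives the pose at the moment of the call.
- job.finish_job(): hands the job in, once; it reports no verdict.
Trained networks look in the newest picture that a camera, given by its name, has taken for a name from the list of things; names that differ only in an ending like _2 or _b are one class to them, and where a whole thing is asked for, a point or a joint stands for the part that bears it (a point fixed in the world has none). Each returns a list of dicts, best first, with "p" (0 to 1); they miss things now and then, are a little off and sometimes report something else, mostly with a low value. They report only what shows in the picture. A call takes as long as a camera call.
- nets.cut_out(label, camera): "mask" (420x560 bool, what is visible of it) and "bbox" ([left, top, right, bottom] in pixels, round what is visible of it).
The state is a dict: "time": time; "qpos": joint angles; "qd": joint speeds; "joint_efforts": joint torques, N m; "tcp_pos": TCP position; "orientation": TCP orientation; "force": force on the tool from outside, world axes, zero at the start; "ft_torque": the same for the moment, N m; "opening": opening from 0.0 (shut) to 1.0 (fully open).
Only numpy, scipy, OpenCV 4.12 (cv2) and the standard library are available. Lean on these libraries where they do the work, as an engineer would, in place of code of your own. Each camera call takes 0.05 s, during which the arm holds its last target.

### The job

Put the loose lid squarely on the open sample box in its nest so that it sits flat all round, then fold its four blue clips down around the rim and press each one in until it snaps under the lip and stays shut on its own. Press gently: the clip hinges are thin and must not be forced. Leave the other things on the deck where they are.

Things in the scene. Friction and masses are not known exactly. Their poses are not given: they have to be found in the camera images.
- box_rim (a point): Middle of the mouth of the open sample box, at rim height, 82 mm above the deck; x along its long side, z up. Pale plastic box, 150 x 118 mm over the rim, held fast in a black nest; a blue block with sample tubes stands inside, nothing above 56 mm. Mouth 120 x 88 mm inside. The lid's point lid_grip comes 28 mm above this point when seated, x axes parallel either way round.
- box: The same box with its nest; origin under its centre, on the deck, axes as box_rim. A rounded catch lip, 5 mm thick, runs round the rim, its centre 79.5 mm up, nominally 74 mm (ends, x) and 58 mm (sides, y) from the middle. The box is used and bowed: each lip stands up to 3.5 mm farther in or out, differently on each side; this is not measured and must be felt.
- lid_grip (a point): Middle of the blue grip bar (76 mm along lid x, 16 wide) on the loose off-white lid, 140 x 108 mm, 0.34 kg. Bar top 9 mm above, cover top 15 below, cover underside 28 below; plug (117 x 85 mm, 1.3 mm play each side, lower half 3.5 mm smaller all round) ends 36 below. It starts plug down on the deck. Fingers opened over 80 mm across touch the clips. A clip forced, or dragged upward, tips the lid off.
- clip_a (a joint): Fold angle (rad) of the blue clip flap at the lid's +x end: 0 straight out (starts -0.35 to 0.2), pi/2 hanging down. Let go unhooked it springs back below 0.7; hooked it rests at 1.15 to 2.0. About 0.4 rad before that its hook meets the lip; an inward push on the tab then rises to 5-10 N, drops at the snap and ends on a hard stop. Over 20 N tears it.
- clip_b (a joint): Fold angle (rad) of the blue clip flap at the lid's -x end: 0 straight out (starts -0.35 to 0.2), pi/2 hanging down. Let go unhooked it springs back below 0.7; hooked it rests at 1.15 to 2.0. About 0.4 rad before that its hook meets the lip; an inward push on the tab then rises to 5-10 N, drops at the snap and ends on a hard stop. Over 20 N tears it.
- clip_c (a joint): Fold angle (rad) of the blue clip flap at the lid's +y side: 0 straight out (starts -0.35 to 0.2), pi/2 hanging down. Let go unhooked it springs back below 0.7; hooked it rests at 1.15 to 2.0. About 0.4 rad before that its hook meets the lip; an inward push on the tab then rises to 5-10 N, drops at the snap and ends on a hard stop. Over 20 N tears it.
- clip_d (a joint): Fold angle (rad) of the blue clip flap at the lid's -y side: 0 straight out (starts -0.35 to 0.2), pi/2 hanging down. Let go unhooked it springs back below 0.7; hooked it rests at 1.15 to 2.0. About 0.4 rad before that its hook meets the lip; an inward push on the tab then rises to 5-10 N, drops at the snap and ends on a hard stop. Over 20 N tears it.
- clip_a_tab (a point): Middle of the finger tab on the outer face of the clip at the lid's +x end, pushed in and a little down, as it swings. Axes turn with the flap: x away from its hinge, y along it, z out of the outer face. Hinge axis 24 mm back along x, 5.5 mm below along z; flap ends 6 mm beyond, 44 mm wide, 3 thick. Hinge axis 17.5 mm below lid_grip, 74 mm from the lid's middle.
- clip_b_tab (a point): Middle of the finger tab on the outer face of the clip at the lid's -x end, pushed in and a little down, as it swings. Axes turn with the flap: x away from its hinge, y along it, z out of the outer face. Hinge axis 24 mm back along x, 5.5 mm below along z; flap ends 6 mm beyond, 44 mm wide, 3 thick. Hinge axis 17.5 mm below lid_grip, 74 mm from the lid's middle.
- clip_c_tab (a point): Middle of the finger tab on the outer face of the clip at the lid's +y side, pushed in and a little down, as it swings. Axes turn with the flap: x away from its hinge, y along it, z out of the outer face. Hinge axis 24 mm back along x, 5.5 mm below along z; flap ends 6 mm beyond, 52 mm wide, 3 thick. Hinge axis 17.5 mm below lid_grip, 58 mm from the lid's middle.
- clip_d_tab (a point): Middle of the finger tab on the outer face of the clip at the lid's -y side, pushed in and a little down, as it swings. Axes turn with the flap: x away from its hinge, y along it, z out of the outer face. Hinge axis 24 mm back along x, 5.5 mm below along z; flap ends 6 mm beyond, 52 mm wide, 3 thick. Hinge axis 17.5 mm below lid_grip, 58 mm from the lid's middle.
- tube_block: Bystander, leave it where it is: blue aluminium block with 12 tube holes, 86 x 60 x 36 mm; origin at the centre of its underside, z up.
- plate: Bystander, leave it where it is: white 96-well plate, 86 x 128 x 14 mm; origin at the centre of its underside, z up.
- tip_box: Bystander, leave it where it is: dark box of pipette tips, 82 x 122 x 60 mm; origin at the centre of its underside, z up.
- reservoir: Bystander, leave it where it is: white open trough with four bays, 82 x 124 x 34 mm; origin at the centre of its underside, z up.
- amber_bottle: Bystander, leave it where it is: amber bottle, 52 mm across, 105 mm tall; origin at the centre of its underside, z up.
- tube: Bystander, leave it where it is: clear tube with a blue cap, 29 mm across, 75 mm tall; origin at the centre of its underside, z up.
- wash_bottle: Bystander, leave it where it is: whitish bottle with a red cap, 60 mm across, 120 mm tall; origin at the centre of its underside, z up.

How it is judged:
By the outcome, as a careful person would: the job done as asked, in the order asked, and still so for the second after the job is handed in, with the robot touching nothing.
It also fails if it takes over 72 s, if anything falls off the work surface, if the arm or the gripper's body presses on something with over 40 N, if the wrist force passes 120 N, or if a joint passes its speed limit or range.

## Working session

There is one attempt and no reset: what is moved stays moved. The work goes in short steps, Python scripts to look and compute and a tool call to move; the robot and the scene stay as the last step left them, time stands still between calls to the robot, and variables do not carry over. Pictures are saved under pics/ and viewed, and the job is handed in when it is done.

Besides the shell and the picture viewer there is one more tool, called after ">>>" as name(argument=value, ...) on one line, values as JSON. drive_tool: Moves the arm, as the interface text tells. Its arguments: {"type":"object","properties":{"translation":{"type":"array","items":{"type":"array","items":{"type":"number"}}},"rotation":{"type":"array","items":{"type":"array","items":{"type":"number"}}},"gripper":{"type":"array","items":{"type":"number"}},"grip_force":{"type":"number"}},"required":["translation","rotation","gripper"]}

```bash
ls; mkdir -p pics; python3 - <<'E'
from cell import status, viewer
import cv2, numpy as np
s=status.read_state(); print(s)
for n in ("top","side","wrist"):
    im,d=viewer.camera(n); cv2.imwrite(f"pics/{n}0.png",im[:,:,::-1]); np.save(f"pics/{n}0_d.npy",d)
    p=viewer.camera_params(n); print(n,p)
E
```

```text
pics
{'time': 0.0, 'qpos': array([ 1.07398766e+00,  2.76604645e-01,  1.50615226e+00,  4.43102291e-08,
        1.36068009e+00, -1.21003042e-01]), 'qd': array([-0.00042833, -0.00072393,  0.00090579, -0.00026695, -0.000485  ,
       -0.00176244]), 'joint_efforts': array([-1.80532192e-03, -4.16776049e+01, -2.45813155e+01, -2.38882112e-04,
        1.09700594e-02, -4.75814758e-06]), 'tcp_pos': array([210.75705722, 534.33961489, 193.32664147]), 'orientation': array([-5.86741512e-01, -3.08574273e+00,  2.75944935e-03]), 'force': array([0.77477072, 0.38671557, 0.99637319]), 'ft_torque': array([-0.01657942,  0.04168551, -0.00356448]), 'opening': 1.003319659081926}
top {'intrinsics': array([[493.06335656,   0.        , 270.37331705],
       [  0.        , 493.06335656, 204.04134691],
       [  0.        ,   0.        ,   1.        ]]), 'dist_coeffs': array([0.05180305, 0.        , 0.        , 0.        , 0.        ]), 'camera_from_world': array([[-9.31497818e-03, -9.99949600e-01, -3.74551428e-03,
         7.06233407e-01],
       [-9.90008908e-01,  9.74927445e-03, -1.40667390e-01,
         5.4780
[... 727 characters left out ...]
0.00000000e+00,  0.00000000e+00,  0.00000000e+00,
         1.00000000e+00]])}
wrist {'intrinsics': array([[311.36603913,   0.        , 281.39178152],
       [  0.        , 311.36603913, 210.95600823],
       [  0.        ,   0.        ,   1.        ]]), 'dist_coeffs': array([0.01654007, 0.        , 0.        , 0.        , 0.        ]), 'camera_from_world': array([[ 3.66912329e-01,  9.30253419e-01, -1.97992062e-03,
        -5.73118092e+02],
       [ 8.88512777e-01, -3.49816909e-01,  2.96939682e-01,
        -3.88728973e+01],
       [ 2.75536545e-01, -1.10710015e-01, -9.54894185e-01,
         3.80326372e+02],
       [ 0.00000000e+00,  0.00000000e+00,  0.00000000e+00,
         1.00000000e+00]])}
```

View pics/top0.png

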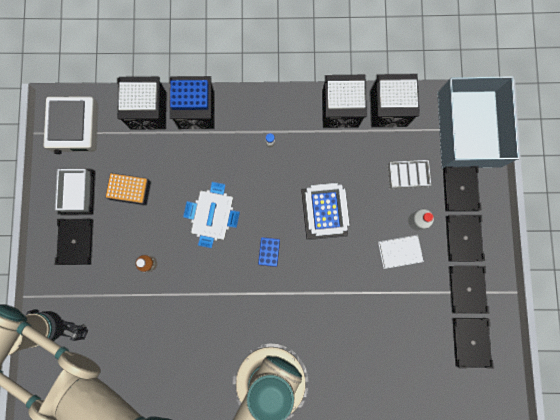

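View pics/side0.png

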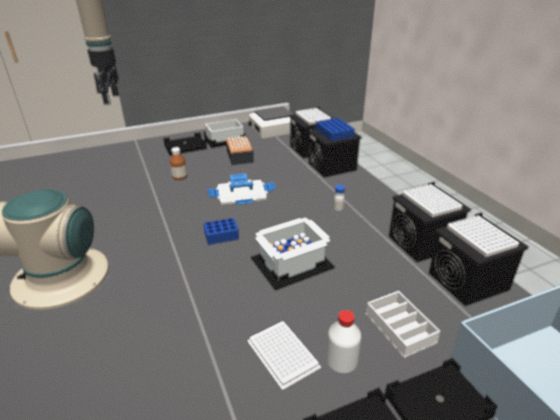

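View pics/wrist0.png

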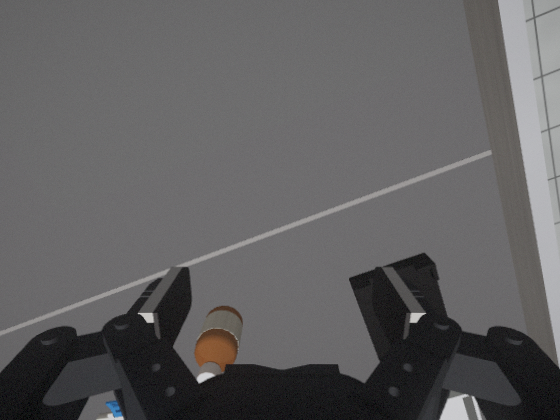

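The top view shows the lid at about (212,214) with its bar roughly vertical in the picture, and the open box at (327,210). The amber bottle is at (145,263), the tube block at (269,252) and the tube at (270,139). Next I'll take coarse positions from the top camera.

```bash
cat > h.py <<'E'
import numpy as np, cv2
from scipy.spatial.transform import Rotation as R
from cell import status, viewer, job, nets
def cloud(d,p):
    v,u=np.mgrid[0:420,0:560]; pts=np.stack([u.ravel(),v.ravel()],1).astype(np.float64)
    n=cv2.undistortPoints(pts[:,None],p["intrinsics"],np.array(p["dist_coeffs"]))[:,0]
    z=d.ravel().astype(float); c=np.c_[n*z[:,None],z]
    T=np.linalg.inv(p["camera_from_world"])
    w=c@T[:3,:3].T+T[:3,3]; w[z==0]=np.nan
    return w.reshape(420,560,3)
def proj(X,p):
    T=p["camera_from_world"]; X=np.atleast_2d(X).astype(float)
    rv=cv2.Rodrigues(T[:3,:3])[0]
    return cv2.projectPoints(X,rv,T[:3,3],p["intrinsics"],np.array(p["dist_coeffs"]))[0][:,0]
def rect(xy):
    (c,s,a)=cv2.minAreaRect(xy.astype(np.float32)); return c,s,a
def st():
    s=status.read_state(); print("t",round(s["time"],2),"tcp",s["tcp_pos"].round(1),"rv",s["orientation"].round(3),"F",s["force"].round(1),"T",s["ft_torque"].round(2),"op",round(s["opening"],3)); return s
E
python3 - <<'E'
from h import *
p=viewer.camera_params("top"); d=np.load("pics/top0_d.npy"); im=cv2.imread("pics/top0.png")
w=cloud(d,p)
def reg(n,u0,u1,v0,v1,z0,z1):
    a=w[v0:v1,u0:u1].reshape(-1,3); a=a[(a[:,2]>z0)&(a[:,2]<z1)]
    print(n,len(a),a.mean(0).round(1),rect(a[:,:2]),a.min(0).round(0),a.max(0).round(0))
reg("lidall",175,250,170,260,8,70)
reg("lidcover",175,250,170,260,16,30)
reg("bar",175,250,170,260,38,70)
reg("boxrim",295,360,175,245,76,95)
reg("bottle",130,160,245,275,15,200)
reg("block",255,285,230,270,15,200)
reg("tube",260,280,128,150,15,200)
E
```

```text
lidall 2156 [516.  184.6  23.1] ((523.775634765625, 184.49520874023438), (281.768310546875, 231.9829559326172), 1.4912903308868408) [385.  68.   8.] [666. 302.  52.]
lidcover 1745 [516.2 184.2  22.1] ((516.3598022460938, 184.77947998046875), (167.55062866210938, 182.2440643310547), 37.732696533203125) [411.  96.  16.] [623. 271.  30.]
bar 117 [516.7 182.1  44.3] ((508.3985900878906, 145.4748077392578), (95.12924194335938, 74.47201538085938), 77.79678344726562) [479.  98.  38.] [552. 196.  52.]
boxrim 797 [ 523.5 -179.7   81.8] ((524.17919921875, -179.12149047851562), (157.15760803222656, 125.19523620605469), 5.1735992431640625) [ 444. -246.   76.] [ 604. -112.   95.]
bottle 281 [364.4 379.8  72.3] ((365.20269775390625, 385.998779296875), (50.673946380615234, 49.4626350402832), 31.45403289794922) [341. 361.  16.] [390. 413. 111.]
block 522 [396.3   2.2  36. ] ((396.667724609375, 2.2454757690429688), (59.8704833984375, 85.96633911132812), 83.65005493164062) [352. -31.  18.] [440.  36.  46.]
tube 105 [753.6  -5.   59.1] ((756.5952758789062, -3.932394027709961), (28.620847702026367, 25.94420051574707), 35.172977447509766) [740. -18.  15.] [772.   8.  82.]
```

```bash
python3 - <<'E'
from h import *
s=st(); Rt=R.from_rotvec(s["orientation"]).as_matrix(); print(Rt.round(3))
T=np.linalg.inv(viewer.camera_params("wrist")["camera_from_world"])
print("cam in tool pos",(Rt.T@(T[:3,3]-s["tcp_pos"])).round(1)); print((Rt.T@T[:3,:3]).round(3))
p=viewer.camera_params("top"); d=np.load("pics/top0_d.npy"); im=cv2.imread("pics/top0.png")
b=cv2.resize(im[165:265,170:260],None,fx=6,fy=6,interpolation=cv2.INTER_CUBIC); b2=cv2.resize(im[165:265,290:370],None,fx=6,fy=6,interpolation=cv2.INTER_CUBIC)
cv2.imwrite("pics/z1.png",b); cv2.imwrite("pics/z2.png",b2)
# bar hsv
w=cloud(d,p); hsv=cv2.cvtColor(im,cv2.COLOR_BGR2HSV)
m=np.zeros((420,560),bool); m[200:230,203:222]=1
bl=m&(hsv[...,1]>110)&(hsv[...,0]>90)&(hsv[...,0]<125)&(w[...,2]>36)
a=w[bl]; print(len(a),a.mean(0),rect(a[:,:2]))
E
```

```text
t 0.15 tcp [210.8 534.5 193.5] rv [-5.870e-01 -3.086e+00  2.000e-03] F [-0.4 -0.1  0. ] T [0.03 0.03 0.04] op 0.999
[[-0.93   0.367 -0.001]
 [ 0.367  0.93  -0.001]
 [ 0.    -0.001 -1.   ]]
cam in tool pos [  75.9   -1.  -180. ]
[[ 0.    -0.955 -0.297]
 [ 1.     0.    -0.001]
 [ 0.001 -0.297  0.955]]
102 [517.79267687 184.11895412  44.32204944] ((517.6685180664062, 184.12869262695312), (15.398268699645996, 71.42890930175781), 78.71785736083984)
```

View pics/z1.png

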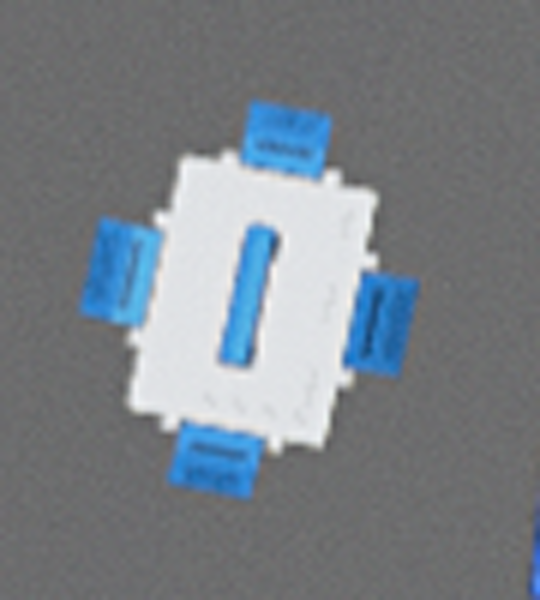

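>>> drive_tool(translation=[[31,-35,0],[62,-70,0],[93,-105,0],[124,-140,0],[155,-175,0],[186,-210,0],[217,-245,0],[248,-280,-10],[279,-315,-20],[306,-350,-30]], rotation=[[0,0,1],[0,0,2],[0,0,3],[0,0,4],[0,0,5],[0,0,6],[0,0,7],[0,0,8],[0,0,9],[0,0,10]], gripper=[0,0,0,0,0,0,0,0,0,0])

```text
time: 1.15
tcp_pos: [518.2, 182.8, 163.1]
orientation: [0.315, 3.126, -0.002]
force: [1.0, 0.8, -0.1]
opening: 1.0
```

>>> drive_tool(translation=[[0,0,0],[0,0,0]], rotation=[[0,0,0],[0,0,0]], gripper=[0,0])

```text
time: 1.35
tcp_pos: [518.1, 181.8, 162.3]
orientation: [-0.319, -3.123, 0.002]
force: [0.0, 1.5, -0.3]
opening: 1.001
```

```bash
cat >> h.py <<'E'
def shot(n,name):
    p0=viewer.camera_params(n); im,d=viewer.camera(n)
    cv2.imwrite(f"pics/{name}.png",im[:,:,::-1]); np.save(f"pics/{name}_d.npy",d); np.save(f"pics/{name}_p.npy",p0,allow_pickle=True)
    return im,d,p0
def load(name):
    return cv2.imread(f"pics/{name}.png")[:,:,::-1],np.load(f"pics/{name}_d.npy"),np.load(f"pics/{name}_p.npy",allow_pickle=True).item()
E
python3 - <<'E'
from h import *
st(); shot("wrist","w1"); st()
E
```

```text
t 1.35 tcp [518.1 181.8 162.3] rv [-3.190e-01 -3.123e+00  2.000e-03] F [ 0.   1.5 -0.3] T [-0.01 -0.03  0.04] op 1.001
t 1.4 tcp [517.6 182.9 162.7] rv [-3.170e-01 -3.124e+00  1.000e-03] F [-0.1  0.8 -0.1] T [ 0.   -0.04 -0.04] op 1.0
```

View pics/w1.png

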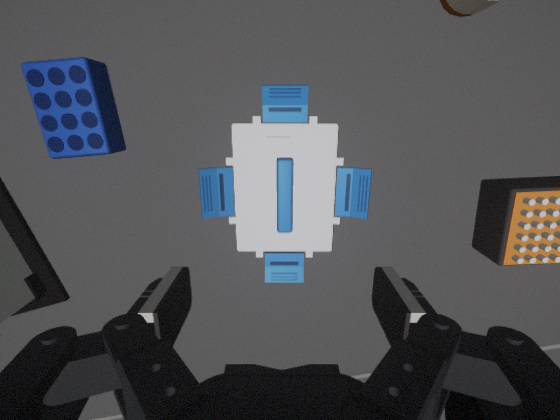

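The wrist view shows the lid upright in the picture: bar from (285,158) to (285,232), white cover from (232,124) to (338,251), clips spread out on all four sides. Now the fine pose.

```bash
python3 - <<'E'
from h import *
im,d,p=load("w1"); w=cloud(d,p); hsv=cv2.cvtColor(im,cv2.COLOR_RGB2HSV)
box=np.zeros((420,560),bool); box[75:300,190:380]=1
print("deck z",np.nanmedian(w[20:60,200:350,2]))
wh=box&(hsv[...,1]<40)&(hsv[...,2]>150)
wh2=cv2.morphologyEx(wh.astype(np.uint8),cv2.MORPH_OPEN,np.ones((15,15)))>0  # drops hinge tabs
bl=box&(hsv[...,1]>110)&(hsv[...,0]>90)&(hsv[...,0]<125)
bar=bl.copy(); bar[:140]=0; bar[240:]=0; bar[:,:260]=0; bar[:,310:]=0
for n,m in (("cover",wh2),("bar",bar)):
    a=w[m]; z=np.nanmedian(a[:,2]); print(n,len(a),"zmed",z)
    # contour rays onto plane z
    zp={'cover':z,'bar':z}[n]
    c=max(cv2.findContours(m.astype(np.uint8),cv2.RETR_EXTERNAL,cv2.CHAIN_APPROX_NONE)[0],key=cv2.contourArea)
    nn=cv2.undistortPoints(c.astype(np.float64),p["intrinsics"],p["dist_coeffs"])[:,0]
    T=np.linalg.inv(p["camera_from_world"]); r=np.c_[nn,np.ones(len(nn))]@T[:3,:3].T
    X=T[:3,3]+r*((zp-T[2,3])/r[:,2])[:,None]
    print(rect(X[:,:2]))
# clips
n,lab,sta,cen=cv2.connectedComponentsWithStats(bl.astype(np.uint8))
for i in range(1,n):
    if sta[i,4]>150:
        a=w[lab==i]; a=a[~np.isnan(a[:,0])]; print(cen[i].round(0),sta[i,4],a.mean(0).round(1),a[:,2].min().round(1),a[:,2].max().round(1))
E
```

```text
deck z 0.3996152041669063
cover 11773 zmed 21.61929763830554
((519.7816162109375, 183.0056915283203), (106.91006469726562, 138.26239013671875), 78.35460662841797)
bar 1097 zmed 44.9814177902131
((519.5101928710938, 183.13931274414062), (14.337804794311523, 73.14125061035156), 78.08834075927734)
[285. 103.] 1684 [433.9 201.1  24.2] 0.2 29.9
[284. 195.] 1097 [518.4 183.1  44.9] 41.5 47.4
[216. 192.] 1621 [505.3 114.   26.7] -1.0 35.5
[352. 192.] 1635 [534.2 252.7  26. ] -1.0 34.5
[284. 267.] 1129 [605.8 165.4  24. ] 20.2 29.2
```

>>> drive_tool(translation=[[1,0,-10],[2,0,-25],[2,0,-45],[2,0,-70],[2,0,-95],[2,0,-115],[2,0,-128],[2,0,-135],[2,0,-136],[2,0,-136]], rotation=[[0,0,0],[0,0,0],[0,0,0],[0,0,0],[0,0,0],[0,0,0],[0,0,0],[0,0,0],[0,0,0],[0,0,0]], gripper=[135,135,135,135,135,135,135,135,135,135], grip_force=60)

```text
time: 2.4
tcp_pos: [519.6, 183.5, 27.1]
orientation: [-0.315, -3.125, 0.001]
force: [-0.1, 0.2, 0.1]
opening: 0.469
```

```bash
python3 - <<'E'
from h import *
st(); shot("wrist","w2"); st()
E
```

```text
t 2.4 tcp [519.6 183.5  27.1] rv [-3.150e-01 -3.125e+00  1.000e-03] F [-0.1  0.2  0.1] T [-0.01 -0.01  0.05] op 0.469
t 2.45 tcp [520.  183.4  27.4] rv [-3.160e-01 -3.126e+00  1.000e-03] F [-0.4  0.2  0.5] T [ 0.01 -0.01  0.05] op 0.47
```

View pics/w2.png

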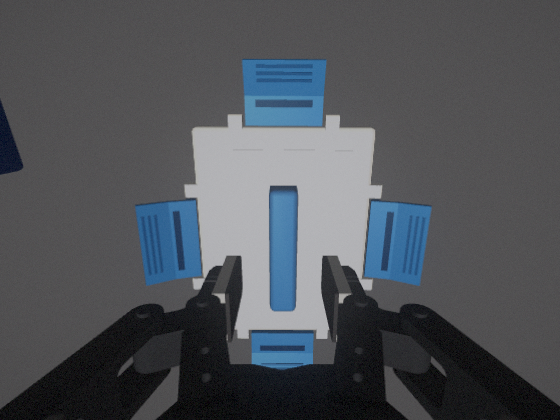

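The bar spans (270-297, 186-310) and lies centred between the pads (243 and 322 at row 260). I'll grip it now.

>>> drive_tool(translation=[[0,0,0],[0,0,0],[0,0,0],[0,0,0],[0,0,0]], rotation=[[0,0,0],[0,0,0],[0,0,0],[0,0,0],[0,0,0]], gripper=[255,255,255,255,255], grip_force=70)

```text
time: 2.95
tcp_pos: [520.1, 183.4, 27.5]
orientation: [0.316, 3.126, -0.0]
force: [0.7, -0.4, 0.6]
opening: -0.002
```

>>> drive_tool(translation=[[0,0,3],[0,0,12],[0,0,30],[0,0,60],[0,0,95],[0,0,125],[0,0,140],[0,0,140]], rotation=[[0,0,0],[0,0,0],[0,0,0],[0,0,0],[0,0,0],[0,0,0],[0,0,0],[0,0,0]], gripper=[255,255,255,255,255,255,255,255])

```text
time: 3.75
tcp_pos: [522.1, 183.8, 171.0]
orientation: [0.315, 3.119, 0.003]
force: [0.6, 0.0, -0.6]
opening: -0.004
```

```bash
python3 - <<'E'
from h import *
st(); shot("wrist","w3"); st()
E
```

```text
t 3.75 tcp [522.1 183.8 171. ] rv [3.150e-01 3.119e+00 3.000e-03] F [ 0.6  0.  -0.6] T [0.01 0.   0.01] op -0.004
t 3.8 tcp [520.8 183.5 169. ] rv [3.160e-01 3.123e+00 1.000e-03] F [0.9 0.4 0.5] T [ 0.03  0.04 -0.03] op -0.002
```

View pics/w3.png

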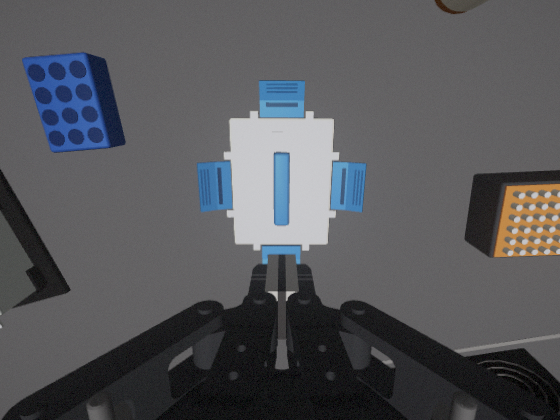

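The fingers closed to zero and the lid stayed on the deck, so the grasp missed. In this view the fingertips start at (282,255). I'll check where the fingertips really are against the lid.

```bash
python3 - <<'E'
from h import *
s=status.read_state(); Rt=R.from_rotvec(s["orientation"]).as_matrix()
for name in ("w3","w2"):
    im,d,p=load(name); w=cloud(d,p)
    tcp=s["tcp_pos"] if name=="w3" else np.array([519.8,183.4,27.3])
    for r in range(244,330,6):
        for c in ((274,282,290) if name=="w3" else (225,240,330)):
            print(name,r,c,"depth",d[r,c].round(0),"tool",(Rt.T@(w[r,c]-tcp)).round(1),end=" | ")
        print()
    print(name,"tcp px",proj(tcp,p))
    a=w[100:300,200:370]
shot("side","s3"); shot("top","t3"); st()
im,d,p=load("w3")
E
```

```text
w3 244 274 depth 362.0 tool [-69.8  -8.9 151.8] | w3 244 282 depth 381.0 tool [-77.6   0.4 169.6] | w3 244 290 depth 381.0 tool [-77.7  10.2 169.8] | 
w3 250 274 depth 359.0 tool [-75.3  -8.9 147.2] | w3 250 282 depth 359.0 tool [-75.4   0.4 147.4] | w3 250 290 depth 359.0 tool [-75.2   9.6 147. ] | 
w3 256 274 depth 148.0 tool [ 10.4  -4.1 -46.7] | w3 256 282 depth 150.0 tool [  9.9  -0.3 -45.7] | w3 256 290 depth 150.0 tool [  9.9   3.6 -45.6] | 
w3 262 274 depth 142.0 tool [ 10.7  -3.9 -53.6] | w3 262 282 depth 143.0 tool [ 10.   -0.3 -52. ] | w3 262 290 depth 144.0 tool [  9.9   3.4 -51.9] | 
w3 268 274 depth 138.0 tool [  9.8  -3.8 -57.6] | w3 268 282 depth 136.0 tool [ 11.   -0.3 -59.7] | w3 268 290 depth 138.0 tool [  9.9   3.3 -57.7] | 
w3 274 274 depth 132.0 tool [ 10.3  -3.7 -63.8] | w3 274 282 depth 133.0 tool [  9.9  -0.3 -63.2] | w3 274 290 depth 133.0 tool [ 10.    3.1 -63.3] | 
w3 280 274 depth 128.0 tool [  9.7  -3.6 -67.8] | w3 280 282 depth 128.0 tool [  9.8  -0.3 -67.9] | w3 280 290 depth 129.0 tool [  9.4   3.  -67.3] | 
w3 286 274 depth 124.0 tool [  9.8  -3.5 -7
[... 2922 characters left out ...]
epth 216.0 tool [-53.4 -29.6   6.2] | w2 310 330 depth 129.0 tool [ -1.3  19.3 -68.9] | 
w2 316 225 depth 119.0 tool [  2.3 -22.3 -78.1] | w2 316 240 depth 217.0 tool [-57.7 -29.6   5.5] | w2 316 330 depth 129.0 tool [ -3.7  19.3 -69.7] | 
w2 322 225 depth 120.0 tool [ -0.2 -22.4 -78.3] | w2 322 240 depth 219.0 tool [-63.2 -30.    6.3] | w2 322 330 depth 129.0 tool [ -6.4  19.3 -69.9] | 
w2 328 225 depth 120.0 tool [ -2.8 -22.5 -78.5] | w2 328 240 depth 220.0 tool [-68.2 -30.2   6.4] | w2 328 330 depth 129.0 tool [ -8.7  19.3 -70.7] | 
w2 tcp px [[282.90946703 241.99169167]]
t 3.9 tcp [519.3 183.2 166.8] rv [-3.160e-01 -3.124e+00  1.000e-03] F [ 0.7  0.2 -0.5] T [ 0.01 -0.02  0.01] op -0.003
```

View pics/s3.png

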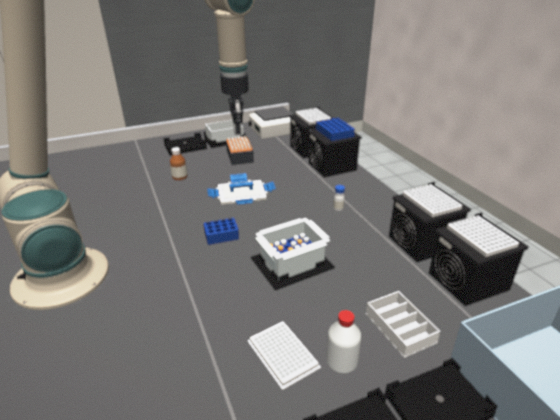

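```bash
python3 - <<'E'
from h import *
im,d,p=load("s3"); w=cloud(d,p)
for z in (0,-20,-40,-50,-60,-80): print(z,proj([519.8,183.3,167-z],p).round(0))
cv2.imwrite("pics/z3.png",cv2.resize(im[60:160,190:290,::-1],None,fx=6,fy=6,interpolation=cv2.INTER_CUBIC))
for r in range(80,150,4): print(r,[w[r,c].round(0).tolist() for c in (232,236,240)])
E
```

```text
0 [[238. 148.]]
-20 [[238. 141.]]
-40 [[237. 135.]]
-50 [[237. 132.]]
-60 [[237. 128.]]
-80 [[237. 122.]]
80 [[504.0, 149.0, 376.0], [514.0, 146.0, 375.0], [526.0, 148.0, 373.0]]
84 [[504.0, 150.0, 365.0], [514.0, 146.0, 365.0], [524.0, 144.0, 364.0]]
88 [[504.0, 153.0, 354.0], [513.0, 148.0, 354.0], [524.0, 147.0, 353.0]]
92 [[503.0, 154.0, 343.0], [513.0, 150.0, 343.0], [524.0, 149.0, 342.0]]
96 [[504.0, 158.0, 331.0], [513.0, 151.0, 332.0], [525.0, 155.0, 329.0]]
100 [[505.0, 164.0, 318.0], [511.0, 147.0, 322.0], [521.0, 143.0, 322.0]]
104 [[505.0, 168.0, 306.0], [508.0, 141.0, 314.0], [521.0, 145.0, 310.0]]
108 [[505.0, 169.0, 294.0], [506.0, 134.0, 305.0], [524.0, 156.0, 296.0]]
112 [[505.0, 170.0, 282.0], [502.0, 125.0, 298.0], [514.0, 128.0, 295.0]]
116 [[511.0, 193.0, 262.0], [505.0, 138.0, 282.0], [516.0, 136.0, 281.0]]
120 [[507.0, 185.0, 253.0], [511.0, 159.0, 262.0], [522.0, 158.0, 261.0]]
124 [[646.0, 657.0, 50.0], [515.0, 175.0, 244.0], [528.0, 177.0, 241.0]]
128 [[623.0, 582.0, 64.0], [513.0, 170.0, 234.0], [527.0, 176.0, 230.0]]
132 [[619.0, 575.0, 51.0], [512.0, 169.0, 222.0], [523.0, 166.0, 222.0]]
136 [[619.0, 578.0, 33.0], [633.0, 571.0, 33.0], [649.0, 568.0, 32.0]]
140 [[589.0, 479.0, 61.0], [604.0, 478.0, 59.0], [622.0, 485.0, 53.0]]
144 [[583.0, 461.0, 54.0], [596.0, 455.0, 54.0], [606.0, 439.0, 58.0]]
148 [[568.0, 416.0, 60.0], [580.0, 406.0, 61.0], [601.0, 425.0, 49.0]]
```

View pics/z3.png

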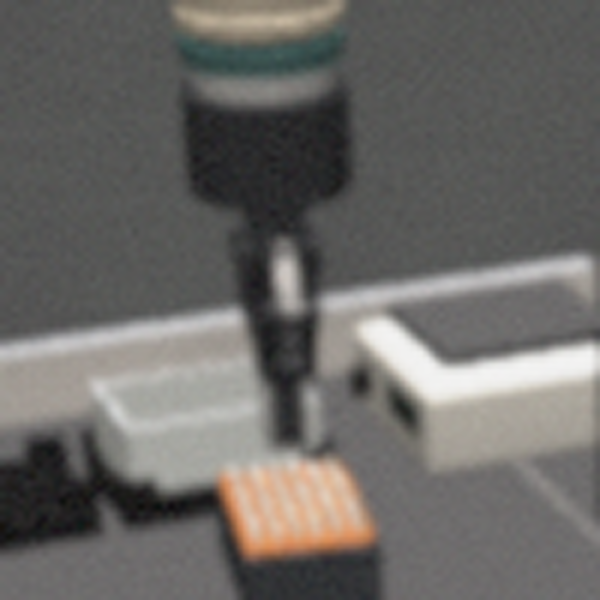

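Both cameras put the fingertips well short of the reported TCP, by about 40-46 mm. In the side view they end near row 135, where the reported TCP projects to row 148. That explains the miss, so I'll re-measure the offset now that the arm is settled.

```bash
python3 - <<'E'
from h import *
st(); im,d,p=shot("wrist","w4"); s=st()
Rt=R.from_rotvec(s["orientation"]).as_matrix(); w=cloud(d,p)
T=np.linalg.inv(p["camera_from_world"]); print("cam in tool",(Rt.T@(T[:3,3]-s["tcp_pos"])).round(1))
t=((w-s["tcp_pos"])@Rt)
for r in range(252,264,1): print(r,[t[r,c].round(1).tolist() for c in (276,282,288)])
hsv=cv2.cvtColor(im,cv2.COLOR_RGB2HSV)
box=np.zeros((420,560),bool); box[75:252,190:380]=1
wh=box&(hsv[...,1]<40)&(hsv[...,2]>150)
wh2=cv2.morphologyEx(wh.astype(np.uint8),cv2.MORPH_OPEN,np.ones((15,15)))>0
c=max(cv2.findContours(wh2.astype(np.uint8),cv2.RETR_EXTERNAL,cv2.CHAIN_APPROX_NONE)[0],key=cv2.contourArea)
nn=cv2.undistortPoints(c.astype(np.float64),p["intrinsics"],p["dist_coeffs"])[:,0]
r=np.c_[nn,np.ones(len(nn))]@T[:3,:3].T
X=T[:3,3]+r*((21-T[2,3])/r[:,2])[:,None]; print(rect(X[:,:2]))
E
```

```text
t 3.9 tcp [519.3 183.2 166.8] rv [-3.160e-01 -3.124e+00  1.000e-03] F [ 0.7  0.2 -0.5] T [ 0.01 -0.02  0.01] op -0.003
t 3.95 tcp [519.1 183.1 166.3] rv [-3.160e-01 -3.123e+00  2.000e-03] F [ 0.6 -0.7 -0.3] T [-0.01 -0.02 -0.  ] op -0.0
cam in tool [  76.    -1.  -180.4]
252 [[-73.9, -7.1, 143.5], [-74.1, -0.3, 143.9], [-74.2, 6.6, 144.2]]
253 [[-75.8, -7.1, 144.9], [-75.6, -0.3, 144.5], [-75.3, 6.6, 143.7]]
254 [[11.1, -3.6, -42.6], [11.2, -0.7, -42.7], [11.3, 2.2, -42.9]]
255 [[11.2, -3.6, -43.8], [11.0, -0.7, -43.5], [10.9, 2.2, -43.1]]
256 [[11.4, -3.5, -45.3], [11.4, -0.7, -45.3], [10.9, 2.2, -44.3]]
257 [[11.2, -3.5, -46.0], [11.2, -0.7, -46.0], [11.3, 2.2, -46.2]]
258 [[11.3, -3.5, -47.4], [10.6, -0.7, -45.8], [11.3, 2.1, -47.2]]
259 [[11.5, -3.5, -48.7], [11.5, -0.7, -48.7], [11.6, 2.1, -48.9]]
260 [[10.9, -3.5, -48.6], [11.5, -0.7, -49.7], [11.4, 2.1, -49.6]]
261 [[10.9, -3.5, -49.5], [10.9, -0.7, -49.6], [10.9, 2.1, -49.7]]
262 [[10.5, -3.5, -49.8], [11.0, -0.7, -50.8], [10.9, 2.1, -50.6]]
263 [[11.0, -3.4, -51.9], [10.9, -0.7, -51.6], [11.6, 2.0, -53.0]]
((519.6492309570312, 183.1186065673828), (107.33438110351562, 137.7908172607422), 78.40725708007812)
```

The settled reading puts the closed fingertips at tool z = -42.5 mm, and the lid has not moved. I'll descend again with that offset.

>>> drive_tool(translation=[[0,0,-10],[0.5,0,-30],[0.5,0,-60],[0.5,0,-90],[0.5,0,-120],[0.5,0,-145],[0.5,0,-165],[0.5,0,-176],[0.5,0,-181],[0.5,0,-182]], rotation=[[0,0,0],[0,0,0],[0,0,0],[0,0,0],[0,0,0],[0,0,0],[0,0,0],[0,0,0],[0,0,0],[0,0,0]], gripper=[135,135,135,135,135,135,135,135,135,135])

```text
time: 4.95
tcp_pos: [519.2, 183.0, -16.4]
orientation: [-0.316, -3.122, 0.002]
force: [0.4, 0.2, 1.4]
opening: 0.467
```

```bash
python3 - <<'E'
from h import *
st(); shot("wrist","w5"); st()
E
```

```text
t 4.95 tcp [519.2 183.  -16.4] rv [-3.160e-01 -3.122e+00  2.000e-03] F [0.4 0.2 1.4] T [-0.01 -0.05  0.03] op 0.467
t 5.0 tcp [519.8 183.2 -15.8] rv [-3.160e-01 -3.123e+00  2.000e-03] F [ 0.4 -0.6  0.6] T [ 0.01 -0.02  0.  ] op 0.467
```

View pics/w5.png

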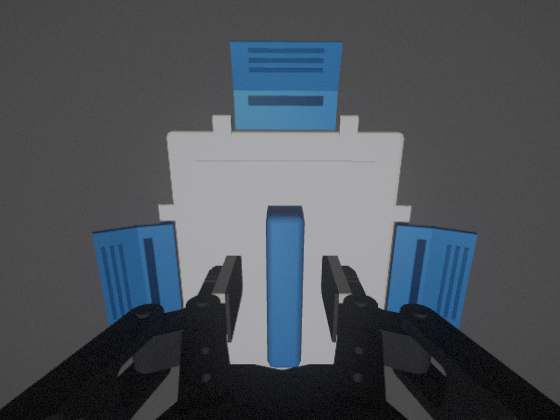

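The pads (240 and 325, row 260) now straddle the bar (267-303), with the tips low against the cover. Closing.

>>> drive_tool(translation=[[0,0,0],[0,0,0],[0,0,0],[0,0,0],[0,0,0]], rotation=[[0,0,0],[0,0,0],[0,0,0],[0,0,0],[0,0,0]], gripper=[255,255,255,255,255], grip_force=70)

```text
time: 5.5
tcp_pos: [520.7, 183.5, -14.7]
orientation: [-0.316, -3.126, 0.0]
force: [0.1, 0.2, 5.9]
opening: 0.172
```

```bash
python3 - <<'E'
from h import *
st(); 
E
```

```text
t 5.5 tcp [520.7 183.5 -14.7] rv [-0.316 -3.126  0.   ] F [0.1 0.2 5.9] T [ 0.12  0.13 -0.  ] op 0.172
```

The opening is 0.172, about 15 mm, so the bar is held. I'll lift and carry the lid to a spot beside the box where the camera can see the box past the lid, turning to the box's yaw on the way.

>>> drive_tool(translation=[[0,0,4],[0,0,16],[0,0,40],[0,0,75],[5,-10,115],[15,-30,155],[28,-60,195],[42,-95,225],[56,-130,240],[68,-160,245]], rotation=[[0,0,0],[0,0,0],[0,0,0],[0,0,0],[0,0,2],[0,0,5],[0,0,8],[0,0,11],[0,0,14],[0,0,16.5]], gripper=[255,255,255,255,255,255,255,255,255,255])

```text
time: 6.5
tcp_pos: [589.9, 21.6, 233.5]
orientation: [-0.138, 3.134, -0.002]
force: [0.9, 0.4, -4.3]
opening: 0.173
```

>>> drive_tool(translation=[[8,-15,0],[12,-25,0],[12,-25,0],[12,-25,0]], rotation=[[0,0,0],[0,0,0],[0,0,0],[0,0,0]], gripper=[255,255,255,255])

```text
time: 6.9
tcp_pos: [600.9, -2.1, 232.6]
orientation: [-0.138, 3.137, 0.001]
force: [-0.0, 1.3, -3.2]
opening: 0.175
```

```bash
python3 - <<'E'
from h import *
st(); shot("wrist","w6"); st()
E
```

```text
t 6.9 tcp [600.9  -2.1 232.6] rv [-1.380e-01  3.137e+00  1.000e-03] F [-0.   1.3 -3.2] T [0.03 0.02 0.03] op 0.175
t 6.95 tcp [600.9  -1.9 232.7] rv [-0.139  3.136  0.   ] F [ 0.5  0.4 -2.3] T [ 0.01 -0.02  0.02] op 0.174
```

View pics/w6.png

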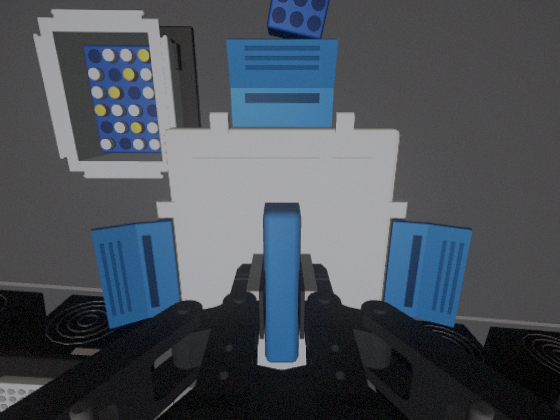

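Most of the box is visible at (35-175, 12-178), including the mouth. The lid is in hand with its cover at (167-397, from row 130). Next I fit the box mouth and the lid's offset in the hand.

```bash
cat >> h.py <<'E'
def toplane(px,p,z):
    px=np.asarray(px,np.float64).reshape(-1,1,2)
    nn=cv2.undistortPoints(px,p["intrinsics"],p["dist_coeffs"])[:,0]
    T=np.linalg.inv(p["camera_from_world"]); r=np.c_[nn,np.ones(len(nn))]@T[:3,:3].T
    return T[:3,3]+r*((z-T[2,3])/r[:,2])[:,None]
E
python3 - <<'E'
from h import *
im,d,p=load("w6"); w=cloud(d,p); hsv=cv2.cvtColor(im,cv2.COLOR_RGB2HSV)
s=status.read_state(); Rt=R.from_rotvec(s["orientation"]).as_matrix(); tcp=np.array([600.9,-2.0,232.6])
wh=(hsv[...,1]<40)&(hsv[...,2]>165); wh[:,215:]=0; wh[185:]=0
a=w[wh&(w[...,2]<110)&(w[...,2]>70)]; print("rim z med",np.median(a[:,2]),len(a))
cv2.imwrite("pics/z6.png",cv2.resize(np.where(wh[0:190,20:200,None],im[0:190,20:200,::-1],0),None,fx=4,fy=3.1))
cv2.imwrite("pics/z6b.png",cv2.resize(im[0:190,20:200,::-1],None,fx=4,fy=3.1,interpolation=cv2.INTER_NEAREST))
# lid in hand
lw=(w[...,2]>200)&(hsv[...,1]<40)&(hsv[...,2]>120); lw[:,:150]=0
zc=np.median(w[140:200,190:255,2]); print("cover z",zc, "rel tcp",zc-tcp[2])
for r in (150,170,190):
    c=np.where(lw[r])[0]; X=toplane([[c.min()-.5,r],[c.max()+.5,r]],p,zc); t=(X-tcp)@Rt; print(r,c.min(),c.max(),t.round(1).tolist())
for c in (215,250,310,350):
    col=np.where(lw[:,c])[0];  X=toplane([[c,col.min()-.5]],p,zc); print(c,col.min(),((X-tcp)@Rt).round(1))
E
```

```text
rim z med 82.32102033102507 3777
cover z nan rel tcp nan
150 166 397 [[nan, nan, nan], [nan, nan, nan]]
170 169 395 [[nan, nan, nan], [nan, nan, nan]]
190 171 392 [[nan, nan, nan], [nan, nan, nan]]
215 112 [[nan nan nan]]
250 129 [[nan nan nan]]
310 129 [[nan nan nan]]
350 112 [[nan nan nan]]
```

View pics/z6b.png

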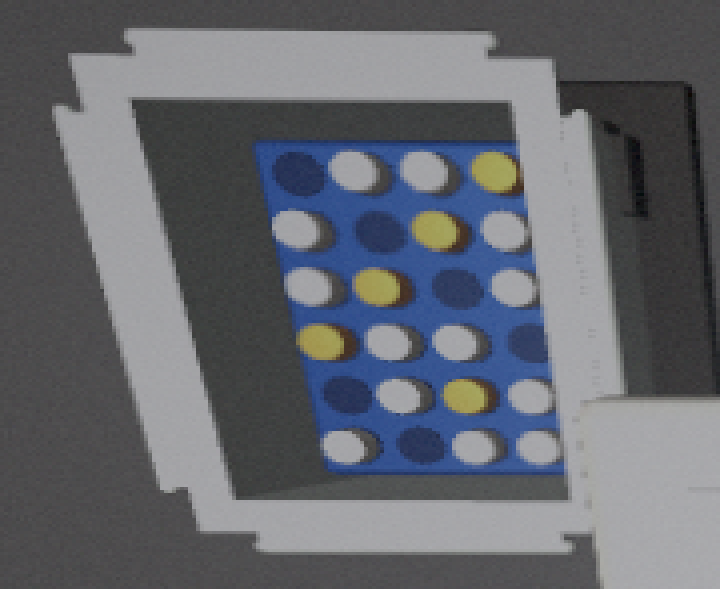

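View pics/z6.png

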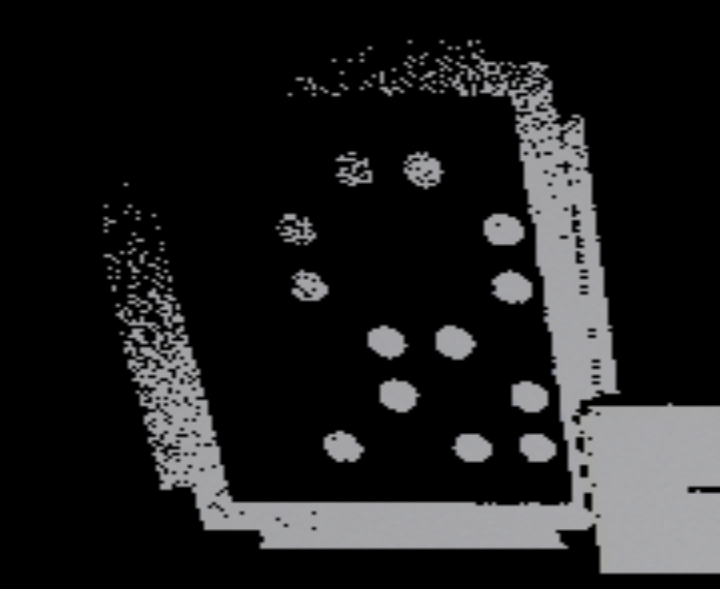

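```bash
python3 - <<'E'
from h import *
im,d,p=load("w6"); hsv=cv2.cvtColor(im,cv2.COLOR_RGB2HSV)
s=status.read_state(); Rt=R.from_rotvec(s["orientation"]).as_matrix(); tcp=np.array([600.9,-2.0,232.6])
Z=lambda X,Y:((np.array(X)+.5)/4+20-.5,(np.array(Y)+.5)/3.1-.5)
C=np.array([Z(131,100),Z(512,101),Z(568,500),Z(234,500)])
W=toplane(C,p,82)[:,:2]; print("inner corners",W.round(1).tolist())
print("edges",[np.linalg.norm(W[i]-W[(i+1)%4]).round(1) for i in range(4)], "center",W.mean(0).round(1))
# refine by rectangle fit
def corners(q):
    c,s_=np.cos(q[2]),np.sin(q[2]); return np.array([[60,44],[60,-44],[-60,-44],[-60,44]])@np.array([[c,s_],[-s_,c]])+q[:2]
from scipy.optimize import least_squares
# order: TL in image = up(-x),left(-y)
best=None
for perm in range(4):
    f=lambda q:(np.roll(corners(q),perm,0)[::1]-W).ravel()
    for rev in (0,1):
        g=(lambda q,perm=perm,rev=rev:((np.roll(corners(q),perm,0)[::-1] if rev else np.roll(corners(q),perm,0))-W).ravel())
        r=least_squares(g,[*W.mean(0),np.deg2rad(5)])
        if abs(r.x[2])<.4 and (best is None or r.cost<best.cost): best=r
q=best.x; print("box",q[:2].round(2),"yaw deg",np.rad2deg(q[2]).round(2),"res",best.fun.round(1))
c,sn=np.cos(q[2]),np.sin(q[2]); M=np.array([[c,sn],[-sn,c]])
def loc(X,Y,z): return (M@(toplane([Z(X,Y)],p,z)[0,:2]-q[:2])).round(1)
print("top strip outer",loc(130,30,79.5),loc(310,30.5,79.5),loc(485,34,79.5))
print("left strip outer",loc(54,108,79.5),loc(108,298,79.5),loc(160,484,79.5))
print("bottom strip outer",loc(262,551,79.5),loc(420,551,79.5),loc(568,551,79.5))
print("outer body TL",loc(70,54,82),"BL",loc(200,531,82),"TR",loc(553,59,82))
print("tool yaw",np.rad2deg(np.arctan2(Rt[1,1],Rt[0,1])).round(2), "rv", s["orientation"])
zc=tcp[2]+36
wh=(hsv[...,1]<40)&(hsv[...,2]>130)
for r in (150,170,190,205):
    c=np.where(wh[r,150:420])[0]+150; 
    t=(toplane([[c.min()-.5,r],[c.max()+.5,r]],p,zc)-tcp)@Rt; print(r,c.min(),c.max(),t.round(1).tolist())
for c in (200,255,310,370):
    col=np.where(wh[100:200,c])[0]+100;  print(c,col.min(),((toplane([[c,col.min()-.5]],p,zc)-tcp)@Rt).round(1))
hs=(hsv[...,1]>110)
for r in (215,225,235):
    c=np.where(hs[r,255:310])[0]+255; t=(toplane([[c.min()-.5,r],[c.max()+.5,r]],p,tcp[2]+60)-tcp)@Rt; print("bar",r,t.round(1).tolist())
col=np.where(hs[150:300,283])[0]+150; print("bar end",((toplane([[283,col.min()-.5]],p,tcp[2]+60)-tcp)@Rt).round(1))
E
```

```text
inner corners [[472.4, -228.6], [464.1, -140.9], [583.7, -131.6], [591.6, -218.5]]
edges [np.float64(88.1), np.float64(120.0), np.float64(87.3), np.float64(119.6)] center [ 527.9 -179.9]
box [ 527.94 -179.89] yaw deg 4.88 res [-0.5 -0.2  0.3 -0.3  0.3  0.6 -0.1 -0.1]
top strip outer [-78.3 -41.4] [-78.8  -0.5] [-78.4  39.5]
left strip outer [-57.6 -63.7] [ -3.9 -63.7] [ 55.2 -63.6]
bottom strip outer [ 78.2 -41.5] [77.9  0.7] [77.8 40.4]
outer body TL [-71.3 -54.8] BL [ 70.8 -54.8] TR [-71.4  55.2]
tool yaw 95.08 rv [-1.39240710e-01  3.13614203e+00  1.91834667e-04]
150 162 397 [[60.7, -55.6, -36.1], [60.6, 51.8, -36.1]]
170 150 395 [[51.5, -62.2, -36.1], [51.5, 51.9, -36.1]]
190 171 392 [[42.0, -53.5, -36.1], [41.9, 51.5, -36.1]]
205 157 406 [[34.6, -61.0, -36.1], [34.6, 59.0, -36.1]]
200 129 [[ 70.1 -37.4 -36.2]]
255 129 [[ 70.2 -12.8 -36.2]]
310 129 [[ 70.2  11.7 -36.2]]
370 129 [[ 70.1  38.5 -36.2]]
bar 215 [[37.3, -8.3, -60.1], [37.3, 6.3, -60.1]]
bar 225 [[33.0, -8.8, -60.1], [33.0, 6.3, -60.1]]
bar 235 [[28.6, -8.5, -60.1], [28.6, 6.4, -60.1]]
bar end [[ 39.2  -0.4 -60.1]]
```

The mouth corners fit a 120 x 88 rectangle to within 0.6 mm: centre (527.9, -179.9), yaw 4.9°. The lid sits about (0.5, -1.0) mm off in the tool frame. I'll move over the box and hover.

>>> drive_tool(translation=[[-8,-20,0],[-22,-55,0],[-38,-95,0],[-54,-133,-15],[-66,-161,-35],[-71,-174,-65],[-72.5,-177,-95],[-72.5,-177,-120],[-72.5,-177,-138],[-72.5,-177,-146]], rotation=[[0,0,0],[0,0,0],[0,0,0],[0,0,0],[0,0,-0.2],[0,0,-0.2],[0,0,-0.2],[0,0,-0.2],[0,0,-0.2],[0,0,-0.2]], gripper=[255,255,255,255,255,255,255,255,255,255])

```text
time: 7.95
tcp_pos: [526.9, -176.8, 84.7]
orientation: [0.136, -3.137, -0.004]
force: [-0.7, -0.3, -2.9]
opening: 0.173
```

>>> drive_tool(translation=[[0,0,0],[0,0,0]], rotation=[[0,0,0],[0,0,0]], gripper=[255,255])

```text
time: 8.15
tcp_pos: [527.1, -176.0, 85.2]
orientation: [0.137, -3.138, -0.005]
force: [0.6, 0.1, -3.3]
opening: 0.169
```

```bash
python3 - <<'E'
from h import *
st(); shot("wrist","w7"); im,d,p=shot("side","s7");st(); st()
cv2.imwrite("pics/z7.png",cv2.resize(im[170:320,200:400,::-1],None,fx=4,fy=4,interpolation=cv2.INTER_CUBIC))
E
```

```text
t 8.15 tcp [ 527.1 -176.    85.2] rv [ 0.137 -3.138 -0.005] F [ 0.6  0.1 -3.3] T [-0.03 -0.05  0.04] op 0.169
t 8.25 tcp [ 527.8 -176.8   85.9] rv [-1.370e-01  3.138e+00  3.000e-03] F [-0.5 -0.4 -2.6] T [-0.01  0.01 -0.01] op 0.167
t 8.25 tcp [ 527.8 -176.8   85.9] rv [-1.370e-01  3.138e+00  3.000e-03] F [-0.5 -0.4 -2.6] T [-0.01  0.01 -0.01] op 0.167
```

View pics/z7.png

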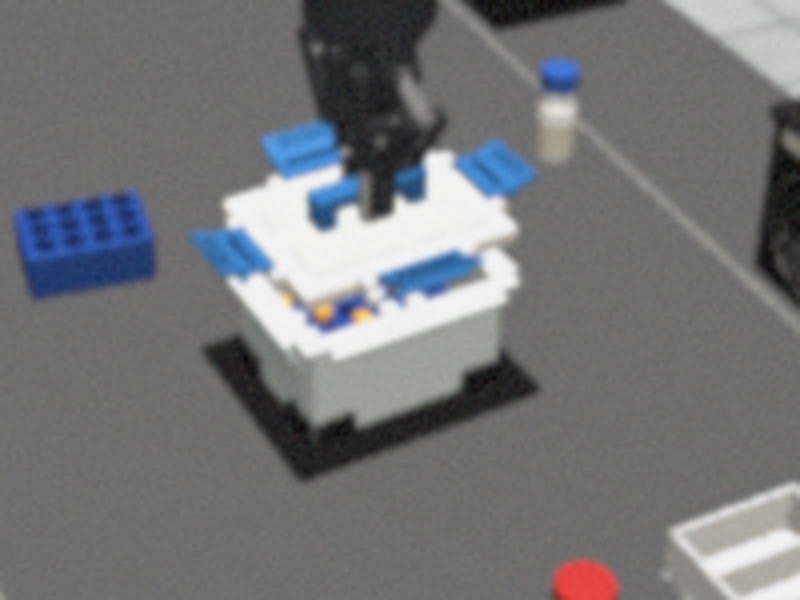

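The lid hovers level about 20 mm over the mouth. The TCP is (0.8, -2.3) mm short of target, so I'll correct that while lowering until just before contact.

>>> drive_tool(translation=[[0.8,-2.3,-4],[0.8,-2.3,-9],[0.8,-2.3,-13],[0.8,-2.3,-15],[0.8,-2.3,-15]], rotation=[[0,0,0],[0,0,0],[0,0,0],[0,0,0],[0,0,0]], gripper=[255,255,255,255,255])

```text
time: 8.75
tcp_pos: [528.2, -178.9, 70.3]
orientation: [0.137, -3.138, -0.004]
force: [0.7, -0.4, -3.3]
opening: 0.168
```

```bash
python3 - <<'E'
from h import *
st(); shot("wrist","w8"); st()
E
```

```text
t 8.75 tcp [ 528.2 -178.9   70.3] rv [ 0.137 -3.138 -0.004] F [ 0.7 -0.4 -3.3] T [ 0.    0.02 -0.01] op 0.168
t 8.8 tcp [ 528.4 -179.    70.6] rv [-1.370e-01  3.138e+00  3.000e-03] F [ 1.1 -0.2 -3.8] T [-0.06 -0.06  0.05] op 0.172
```

View pics/w8.png

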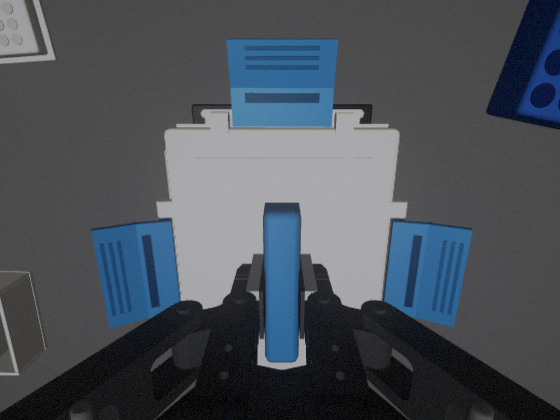

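The nest (192-372) and the lid (167-397) share the centre column 282. I'll lower in small steps and watch the force.

>>> drive_tool(translation=[[0,0,-2],[0,0,-4],[0,0,-6],[0,0,-7]], rotation=[[0,0,0],[0,0,0],[0,0,0],[0,0,0]], gripper=[255,255,255,255])

```text
time: 9.2
tcp_pos: [528.2, -178.9, 63.3]
orientation: [0.137, -3.138, -0.004]
force: [-0.5, 0.1, -2.8]
opening: 0.174
```

>>> drive_tool(translation=[[0,0,-1],[0,0,-2],[0,0,-2]], rotation=[[0,0,0],[0,0,0],[0,0,0]], gripper=[255,255,255])

```text
time: 9.5
tcp_pos: [528.2, -178.9, 61.2]
orientation: [0.137, -3.138, -0.004]
force: [0.1, -0.1, -2.8]
opening: 0.17
```

>>> drive_tool(translation=[[0,0,-1],[0,0,-2],[0,0,-2]], rotation=[[0,0,0],[0,0,0],[0,0,0]], gripper=[255,255,255])

```text
time: 9.8
tcp_pos: [528.3, -178.9, 59.4]
orientation: [0.137, -3.138, -0.004]
force: [-0.4, 0.2, -1.4]
opening: 0.171
```

>>> drive_tool(translation=[[0,0,-1],[0,0,-2],[0,0,-2]], rotation=[[0,0,0],[0,0,0],[0,0,0]], gripper=[255,255,255])

```text
time: 10.1
tcp_pos: [528.3, -178.9, 59.3]
orientation: [-0.137, 3.138, 0.003]
force: [-4.0, 2.2, 9.2]
opening: 0.172
```

Contact came at TCP z = 59.3, as predicted for a seated lid. One more light press, then I'll look.

>>> drive_tool(translation=[[0,0,-1],[0,0,-1.5],[0,0,-1.5]], rotation=[[0,0,0],[0,0,0],[0,0,0]], gripper=[255,255,255])

```text
time: 10.4
tcp_pos: [528.3, -179.0, 59.3]
orientation: [-0.137, 3.137, 0.002]
force: [-3.7, 2.1, 9.2]
opening: 0.17
```

```bash
python3 - <<'E'
from h import *
st(); im,d,p=shot("side","s9");st()
cv2.imwrite("pics/z9.png",cv2.resize(im[190:300,230:360,::-1],None,fx=6,fy=5.4,interpolation=cv2.INTER_CUBIC))
E
```

```text
t 10.4 tcp [ 528.3 -179.    59.3] rv [-1.370e-01  3.137e+00  2.000e-03] F [-3.7  2.1  9.2] T [ 0.21  0.53 -0.08] op 0.17
t 10.45 tcp [ 528.3 -179.    59.3] rv [-1.370e-01  3.137e+00  2.000e-03] F [-3.8  1.7 10.5] T [0.23 0.52 0.06] op 0.173
```

View pics/z9.png

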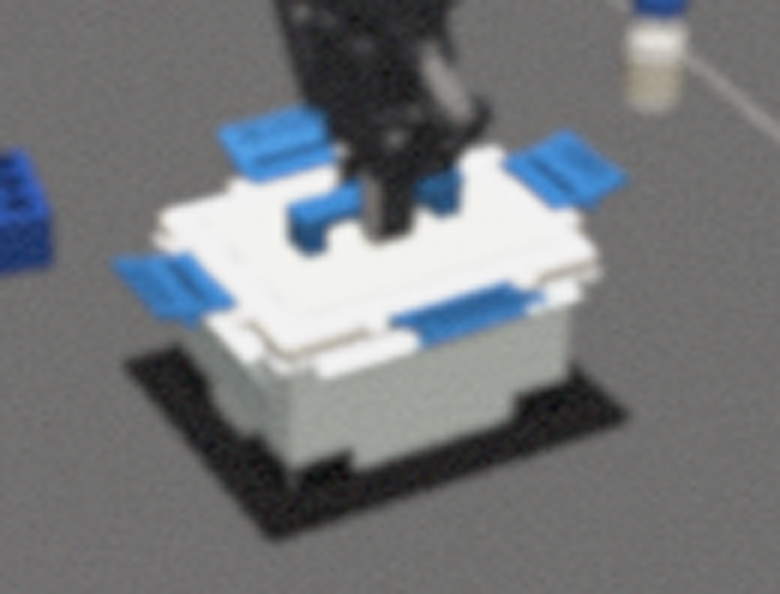

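The side view shows the cover lying flush on the rim all round (corners at about (160,215), (600,265), (290,340)). I'll release, rise and measure flatness.

>>> drive_tool(translation=[[0,0,0],[0,0,0],[0,0,0],[0,0,0]], rotation=[[0,0,0],[0,0,0],[0,0,0],[0,0,0]], gripper=[130,130,130,130])

```text
time: 10.85
tcp_pos: [528.4, -179.0, 59.1]
orientation: [-0.137, 3.137, 0.002]
force: [-0.1, -0.2, -0.1]
opening: 0.49
```

>>> drive_tool(translation=[[0,0,5],[0,0,20],[0,0,50],[0,0,80],[0,0,105],[0,0,115],[0,0,115]], rotation=[[0,0,0],[0,0,0],[0,0,0],[0,0,0],[0,0,0],[0,0,0],[0,0,0]], gripper=[130,130,130,200,255,255,255])

```text
time: 11.55
tcp_pos: [529.3, -179.4, 175.5]
orientation: [-0.137, 3.134, -0.0]
force: [0.6, 0.4, -0.5]
opening: -0.001
```

```bash
python3 - <<'E'
from h import *
st(); im,d,p=shot("wrist","w10");s=st()
w=cloud(d,p); hsv=cv2.cvtColor(im,cv2.COLOR_RGB2HSV)
wh=(hsv[...,1]<40)&(hsv[...,2]>140)
a=w[wh]; a=a[(abs(a[:,2]-95)<6)&(abs(a[:,0]-528)<64)&(abs(a[:,1]+180)<48)]
A=np.c_[a[:,0]-528,a[:,1]+180,np.ones(len(a))]; c=np.linalg.lstsq(A,a[:,2],rcond=None)[0]; print("plane",c,"tilt deg",np.rad2deg(c[:2]),len(a))
E
```

```text
t 11.55 tcp [ 529.3 -179.4  175.5] rv [-0.137  3.134 -0.   ] F [ 0.6  0.4 -0.5] T [ 0.02 -0.03 -0.04] op -0.001
t 11.6 tcp [ 528.4 -179.   174. ] rv [-1.370e-01  3.137e+00  2.000e-03] F [-0.5  0.2  0.5] T [ 0.02  0.03 -0.  ] op -0.001
plane [ 2.42872008e-05 -1.05976940e-04  9.57661591e+01] tilt deg [ 0.00139155 -0.00607203] 13257
```

View pics/w10.png

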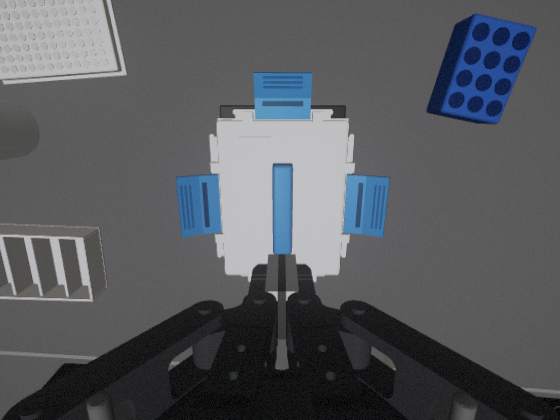

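The lid is flat: plane tilt under 0.01°, cover at 95.8 mm. Next come the lid centre, clip angles and lip positions.

```bash
python3 - <<'E'
from h import *
im,d,p=load("w10"); w=cloud(d,p); hsv=cv2.cvtColor(im,cv2.COLOR_RGB2HSV)
wh=((hsv[...,1]<40)&(hsv[...,2]>140)&(abs(w[...,2]-95.7)<4)).astype(np.uint8)
wh=cv2.morphologyEx(wh,cv2.MORPH_OPEN,np.ones((15,15)))
ys,xs=np.where(wh[115:255,200:370]); 
# edges of cover by rows / top
rows=range(175,245,10)
L=[];Rr=[]
for r in range(170,240,8):
    c=np.where(wh[r,215:352])[0]+215; L.append([c.min()-.5,r]); Rr.append([c.max()+.5,r])
for r in range(125,160,8):
    c=np.where(wh[r,200:365])[0]+200; L.append([c.min()-.5,r]); Rr.append([c.max()+.5,r])
top=[[c,np.where(wh[:,c])[0].min()-.5] for c in (225,235,245,320,330,340)]
yaw=np.deg2rad(4.88); M=np.array([[np.cos(yaw),np.sin(yaw)],[-np.sin(yaw),np.cos(yaw)]]); O=np.array([527.94,-179.89])
loc=lambda X:(X[:,:2]-O)@M.T
print("left",loc(toplane(L,p,95.3)).round(1).tolist()); print("right",loc(toplane(Rr,p,95.3)).round(1).tolist()); print("top",loc(toplane(top,p,95.3)).round(1).tolist())
bl=(hsv[...,1]>110)&(hsv[...,0]>90)&(hsv[...,0]<125)
n,lab,sta,cen=cv2.connectedComponentsWithStats(bl.astype(np.uint8))
for i in range(1,n):
    if sta[i,4]>400:
        a=w[lab==i]; a=a[~np.isnan(a[:,0])&(a[:,2]>80)]; 
        if len(a): l=loc(a); print(cen[i].round(0),len(a),"loc min",l.min(0).round(1),"max",l.max(0).round(1),"z",np.percentile(a[:,2],[2,50,98]).round(1))
cv2.imwrite("pics/z10.png",cv2.resize(im[90:290,170:400,::-1],None,fx=3.4,fy=3,interpolation=cv2.INTER_NEAREST))
E
```

```text
left [[-29.6, -53.6], [-22.7, -52.3], [-15.8, -52.7], [-8.8, -53.1], [-1.7, -31.8], [5.6, -35.6], [13.0, -45.5], [20.5, -45.9], [28.1, -48.9], [-65.9, -53.0], [-59.7, -53.4], [-53.4, -53.0], [-46.9, -53.4], [-40.4, -52.9]]
right [[-29.8, 50.5], [-23.0, 45.1], [-16.1, 52.3], [-9.0, 52.7], [-1.9, 47.1], [5.4, 52.7], [12.8, 53.2], [20.3, 39.4], [27.9, 52.3], [-66.2, 42.7], [-59.9, 43.0], [-53.6, 52.3], [-47.2, 52.8], [-40.6, 53.2]]
top [[-70.2, -46.0], [-70.2, -38.0], [-70.3, -30.0], [-69.6, 30.1], [-69.6, 38.1], [-54.0, 47.0]]
[282.  95.] 2612 loc min [-104.8  -22. ] max [-71.4  21.9] z [ 95.1  97.7 102.6]
[282. 209.] 1662 loc min [-38.2  -7.6] max [36.1  7.2] z [117.2 118.9 120.5]
[198. 204.] 2392 loc min [-26.3 -87.3] max [ 27.9 -54.7] z [ 94.9 100.4 108. ]
[366. 205.] 2404 loc min [-26.3  54.3] max [28.  87.6] z [ 95.1  99.5 106.6]
```

View pics/z10.png

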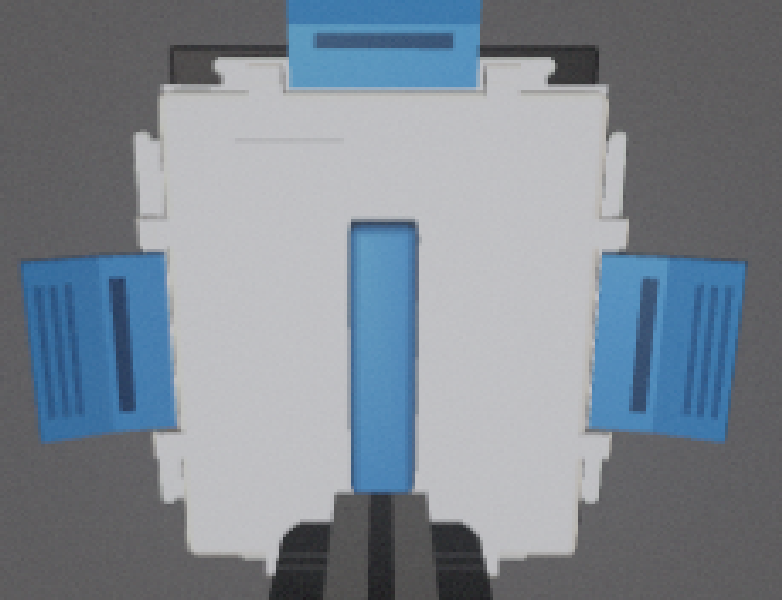

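```bash
python3 - <<'E'
from h import *
im,d,p=load("w10")
yaw=np.deg2rad(4.88); M=np.array([[np.cos(yaw),np.sin(yaw)],[-np.sin(yaw),np.cos(yaw)]]); O=np.array([527.94,-179.89])
loc=lambda X:(X[:,:2]-O)@M.T
Z=lambda L:[[x/3.4+170-.5+.15,y/3+90-.5+.15] for x,y in L]
print("-y",loc(toplane(Z([(133,150),(134,200),(160,490)]),p,79.5)).round(1).tolist())
print("+y",loc(toplane(Z([(626,150),(625,200),(600,490)]),p,79.5)).round(1).tolist())
print("-x",loc(toplane(Z([(225,58),(270,58),(500,58),(550,58)]),p,79.5)).round(1).tolist())
E
```

```text
-y [[-53.1, -63.6], [-38.8, -64.4], [54.2, -63.3]]
+y [[-53.4, 61.7], [-39.1, 62.5], [53.9, 62.1]]
-x [[-78.4, -39.2], [-78.4, -28.0], [-78.5, 28.8], [-78.5, 41.1]]
```

```bash
python3 - <<'E'
from h import *
im,d,p=load("w4"); w=cloud(d,p); s=status.read_state(); Rt=R.from_rotvec([-3.160e-01,-3.123e+00,2e-3]).as_matrix(); t=((w-np.array([519.2,183.1,166.4]))@Rt).reshape(-1,3)
t=t[(t[:,2]<-40)]
for z in range(-44,-140,-6):
    a=t[(t[:,2]<=z)&(t[:,2]>z-6)]
    if len(a): print(z,len(a),"y",np.percentile(a[:,1],[1,99]).round(1),"x",np.percentile(a[:,0],[1,99]).round(1))
E
```

```text
-44 283 y [-13.5  12. ] x [ 6.7 11.7]
-50 390 y [-14.2  12.3] x [ 6.2 11.8]
-56 413 y [-14.2  12.4] x [ 6.  11.9]
-62 485 y [-14.3  12.4] x [ 6.2 11.7]
-68 327 y [-14.   12.1] x [-0.5 11.6]
-74 688 y [-17.3  15.9] x [-10.7  12.7]
-80 1469 y [-30.2  28.1] x [-8.8 13.9]
-86 2538 y [-35.7  33.4] x [-8.7 13.9]
-92 4902 y [-39.2  37.1] x [-8.2 12.8]
-98 3048 y [-44.4  42.6] x [-8.4 16.9]
-104 5023 y [-49.   46.8] x [-7.9 17.7]
-110 7233 y [-53.6  51.4] x [-6.9 17.8]
-116 7468 y [-58.3  56.4] x [ 3.9 17.9]
-122 9064 y [-61.3  59.3] x [ 7.4 18. ]
-128 2590 y [-56.3  54.4] x [12.7 20.6]
-134 267 y [-19.3  17.2] x [19.3 21.2]
```

The clips stand out at about -0.15 rad (x ends) and -0.35 rad (y sides). The fingertip half-widths are 11 mm in tool x and 13 mm in tool y. The lips read 1.5-3 mm outward of nominal. I'll start with the +y clip and stage outside and above it.

>>> drive_tool(translation=[[-2,20,0],[-4,50,-5],[-7,80,-20],[-8.4,92,-45],[-8.4,92,-65],[-8.4,92,-74],[-8.4,92,-74],[-8.4,92,-74]], rotation=[[0,0,0],[0,0,0],[0,0,0],[0,0,0],[0,0,0],[0,0,0],[0,0,0],[0,0,0]], gripper=[255,255,255,255,255,255,255,255])

```text
time: 12.4
tcp_pos: [520.2, -87.3, 99.9]
orientation: [-0.136, 3.137, 0.002]
force: [0.7, -0.1, -0.1]
opening: 0.003
```

```bash
cat >> h.py <<'E'
O=np.array([527.94,-179.89]); YAW=np.deg2rad(4.88)
MB=np.array([[np.cos(YAW),np.sin(YAW)],[-np.sin(YAW),np.cos(YAW)]])
def lt():
    s=st(); l=MB@(s["tcp_pos"][:2]-O); f=MB@s["force"][:2]
    print("local",l.round(1),"tipz",(s["tcp_pos"][2]+42.5).round(1),"Floc",f.round(1), "r: +x %.1f -x %.1f +y %.1f -y %.1f"%(l[0]-85,-l[0]-85,l[1]-72.1,-l[1]-70.3)); return s
E
python3 - <<'E'
from h import *
lt(); im,d,p=shot("wrist","w11")
E
```

```text
t 12.4 tcp [520.2 -87.3  99.9] rv [-1.360e-01  3.137e+00  2.000e-03] F [ 0.7 -0.1 -0.1] T [-0.02  0.02  0.02] op 0.003
local [ 0.1 92.9] tipz 142.4 Floc [ 0.7 -0.1] r: +x -84.9 -x -85.1 +y 20.8 -y -163.2
```

View pics/w11.png

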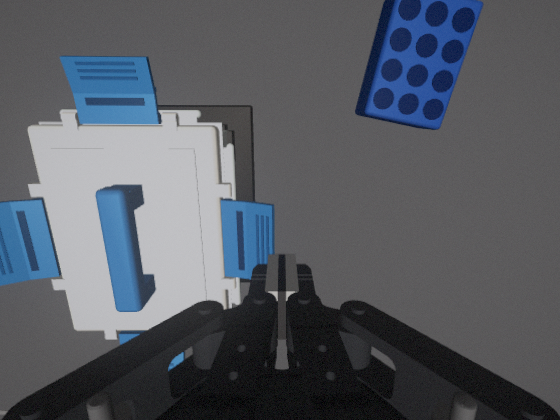

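The fingertip (282,255 and above) overlaps the outer end of the +y clip (222-274). Pressing down to fold it.

>>> drive_tool(translation=[[0,0,-15],[0,0,-30],[0,0,-38],[0,0,-44],[0,0,-50]], rotation=[[0,0,0],[0,0,0],[0,0,0],[0,0,0],[0,0,0]], gripper=[255,255,255,255,255])

```text
time: 12.95
tcp_pos: [521.1, -88.0, 50.7]
orientation: [-0.136, 3.135, 0.0]
force: [0.4, -0.9, 1.2]
opening: 0.003
```

```bash
python3 - <<'E'
from h import *
lt(); im,d,p=shot("wrist","w12")
E
```

```text
t 12.95 tcp [521.1 -88.   50.7] rv [-0.136  3.135  0.   ] F [ 0.4 -0.9  1.2] T [-0.15  0.06 -0.07] op 0.003
local [ 1.  92.2] tipz 93.2 Floc [ 0.3 -0.9] r: +x -84.0 -x -86.0 +y 20.1 -y -162.5
```

View pics/w12.png

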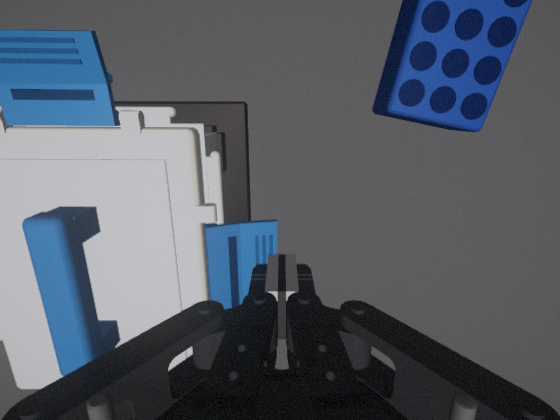

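The flap is turning down with about 1 N. Continuing down.

>>> drive_tool(translation=[[0,0,-6],[0,0,-12],[0,0,-18],[0,0,-24],[0,0,-28]], rotation=[[0,0,0],[0,0,0],[0,0,0],[0,0,0],[0,0,0]], gripper=[255,255,255,255,255])

```text
time: 13.5
tcp_pos: [520.8, -87.0, 21.7]
orientation: [-0.135, 3.136, 0.003]
force: [0.5, 2.6, 4.6]
opening: -0.003
```

```bash
python3 - <<'E'
from h import *
lt(); im,d,p=shot("wrist","w13"); im,d,p=shot("side","s13")
cv2.imwrite("pics/z13.png",cv2.resize(im[170:300,220:360,::-1],None,fx=5,fy=4.6,interpolation=cv2.INTER_CUBIC))
E
```

```text
t 13.5 tcp [520.8 -87.   21.7] rv [-1.350e-01  3.136e+00  3.000e-03] F [0.5 2.6 4.6] T [0.35 0.05 0.05] op -0.003
local [ 0.8 93.1] tipz 64.2 Floc [0.7 2.5] r: +x -84.2 -x -85.8 +y 21.0 -y -163.4
```

View pics/w13.png

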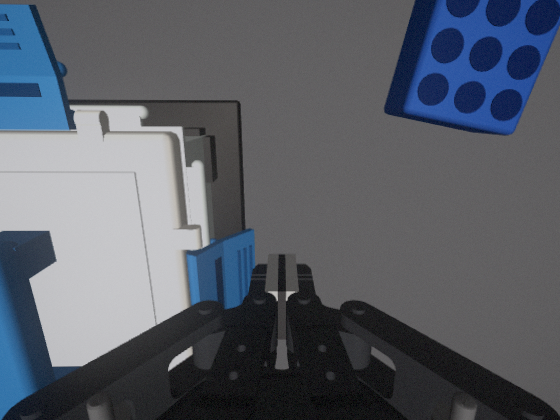

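View pics/z13.png

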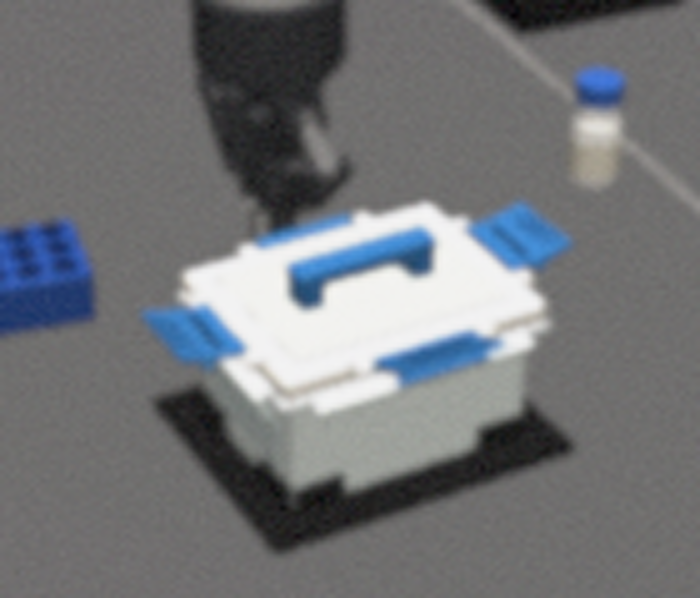

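The flap hangs at roughly 0.9 rad, and the finger reads about 5 N. Now I'll push inward in small steps.

>>> drive_tool(translation=[[0.1,-1,-0.5],[0.2,-2,-1],[0.2,-3,-1]], rotation=[[0,0,0],[0,0,0],[0,0,0]], gripper=[255,255,255])

```text
time: 13.9
tcp_pos: [520.7, -88.6, 20.2]
orientation: [-0.133, 3.137, 0.007]
force: [0.9, 8.0, 0.9]
opening: -0.001
```

```bash
python3 -c "
from h import *
lt()"
```

```text
t 13.9 tcp [520.7 -88.6  20.2] rv [-0.133  3.137  0.007] F [0.9 8.  0.9] T [ 1.23 -0.19  0.02] op -0.001
local [ 0.5 91.6] tipz 62.7 Floc [1.5 7.9] r: +x -84.5 -x -85.5 +y 19.5 -y -161.9
```

>>> drive_tool(translation=[[0.1,-1.5,-0.3],[0.2,-2,-0.6]], rotation=[[0,0,0],[0,0,0]], gripper=[255,255])

```text
time: 14.1
tcp_pos: [520.6, -90.7, 19.3]
orientation: [-0.134, 3.137, 0.007]
force: [0.2, 2.5, 1.8]
opening: 0.005
```

```bash
python3 -c "
from h import *
lt()"
```

```text
t 14.1 tcp [520.6 -90.7  19.3] rv [-0.134  3.137  0.007] F [0.2 2.5 1.8] T [ 0.52 -0.03  0.06] op 0.005
local [ 0.2 89.5] tipz 61.8 Floc [0.4 2.5] r: +x -84.8 -x -85.2 +y 17.4 -y -159.8
```

The force fell from 8 to 2.5 N, which may be the snap or a slip. I'll continue gently to look for the hard stop.

>>> drive_tool(translation=[[0.1,-1.5,-0.3],[0.2,-2,-0.6]], rotation=[[0,0,0],[0,0,0]], gripper=[255,255])

```text
time: 14.3
tcp_pos: [520.5, -93.0, 18.5]
orientation: [-0.133, 3.138, 0.007]
force: [-0.3, 2.2, 1.8]
opening: 0.002
```

>>> drive_tool(translation=[[0.1,-1,-0.2],[0.1,-1.5,-0.3]], rotation=[[0,0,0],[0,0,0]], gripper=[255,255])

```text
time: 14.5
tcp_pos: [520.6, -94.7, 18.2]
orientation: [-0.133, 3.138, 0.007]
force: [0.2, 2.8, 0.9]
opening: 0.001
```

```bash
python3 -c "
from h import *
lt()"
```

```text
t 14.5 tcp [520.6 -94.7  18.2] rv [-0.133  3.138  0.007] F [0.2 2.8 0.9] T [ 0.47 -0.05 -0.02] op 0.001
local [-0.1 85.5] tipz 60.7 Floc [0.4 2.8] r: +x -85.1 -x -84.9 +y 13.4 -y -155.8
```

>>> drive_tool(translation=[[0.1,-1,-0.2],[0.1,-1.5,-0.3]], rotation=[[0,0,0],[0,0,0]], gripper=[255,255])

```text
time: 14.7
tcp_pos: [520.6, -95.1, 17.9]
orientation: [-0.131, 3.138, 0.01]
force: [0.4, 5.8, 2.9]
opening: 0.002
```

>>> drive_tool(translation=[[0.1,-1,-0.2],[0.1,-1.5,-0.2]], rotation=[[0,0,0],[0,0,0]], gripper=[255,255])

```text
time: 14.9
tcp_pos: [520.6, -95.2, 17.9]
orientation: [-0.13, 3.138, 0.015]
force: [-0.6, 5.8, 1.9]
opening: -0.001
```

```bash
python3 -c "
from h import *
lt();shot('wrist','w14')"
```

```text
t 14.9 tcp [520.6 -95.2  17.9] rv [-0.13   3.138  0.015] F [-0.6  5.8  1.9] T [ 1.12 -0.06  0.03] op -0.001
local [-0.1 85.1] tipz 60.4 Floc [-0.1  5.9] r: +x -85.1 -x -84.9 +y 13.0 -y -155.4
```

View pics/w14.png

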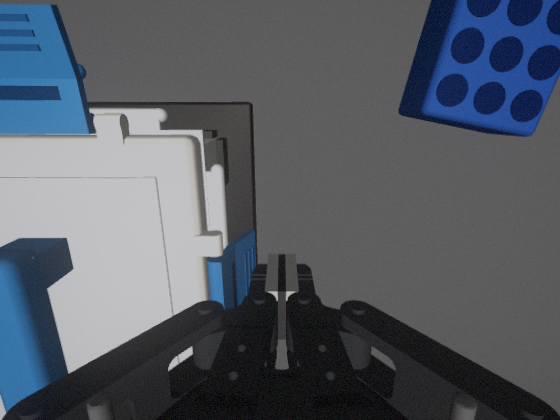

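Blocked at r = 13 mm with 5.8 N. I'll push slightly harder to tell the hard stop from the hook on the lip.

>>> drive_tool(translation=[[0.1,-1.5,-0.2],[0.2,-2.5,-0.3]], rotation=[[0,0,0],[0,0,0]], gripper=[255,255])

```text
time: 15.15
tcp_pos: [520.6, -95.4, 17.6]
orientation: [-0.127, 3.138, 0.021]
force: [0.1, 11.1, 3.9]
opening: 0.003
```

```bash
python3 -c "
from h import *
lt()"
```

```text
t 15.15 tcp [520.6 -95.4  17.6] rv [-0.127  3.138  0.021] F [ 0.1 11.1  3.9] T [ 1.6  -0.1   0.04] op 0.003
local [-0.1 84.8] tipz 60.1 Floc [ 1.1 11.1] r: +x -85.1 -x -84.9 +y 12.7 -y -155.1
```

11 N with no movement means it is on the hard stop, at about 1.24 rad, so the earlier drop was the snap. I'll back off outward and check that it stays shut.

>>> drive_tool(translation=[[-0.5,4,0],[-2,14,0],[-3,30,5],[-3,36,30],[-3,36,65],[-3,36,85],[-3,36,90]], rotation=[[0,0,0],[0,0,0],[0,0,0],[0,0,0],[0,0,0],[0,0,0],[0,0,0]], gripper=[255,255,255,255,255,255,255])

```text
time: 15.85
tcp_pos: [519.3, -59.0, 110.4]
orientation: [-0.129, 3.133, 0.018]
force: [0.2, -0.5, -0.3]
opening: -0.0
```

```bash
python3 -c "
from h import *
s=lt();print(np.rad2deg((R.from_rotvec([-0.137,3.138,0.003])*R.from_rotvec(s['orientation']).inv()).as_rotvec()).round(2));shot('wrist','w15')"
```

```text
t 15.85 tcp [519.3 -59.  110.4] rv [-0.129  3.133  0.018] F [ 0.2 -0.5 -0.3] T [-0.02 -0.01  0.01] op -0.0
local [  1.7 121.2] tipz 152.9 Floc [ 0.1 -0.6] r: +x -83.3 -x -86.7 +y 49.1 -y -191.5
[-0.56  0.28  0.3 ]
```

View pics/w15.png

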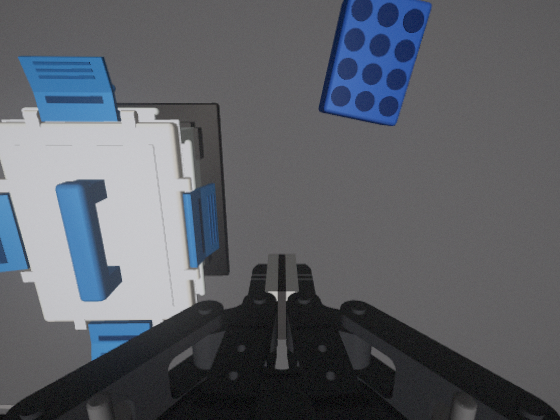

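```bash
cat >> h.py <<'E'
def clipang(name,side):
    """fold angle of a clip from depth; side in +x,-x,+y,-y"""
    im,d,p=load(name); w=cloud(d,p); hsv=cv2.cvtColor(im,cv2.COLOR_RGB2HSV)
    bl=(hsv[...,1]>110)&(hsv[...,0]>90)&(hsv[...,0]<125)&~np.isnan(w[...,0])
    a=w[bl]; l=(a[:,:2]-O)@MB.T; sg=1 if side[0]=='+' else -1
    if side[1]=='x': out=sg*l[:,0]-74; lat=l[:,1]
    else: out=sg*l[:,1]-58; lat=l[:,0]
    k=(out>-4)&(out<45)&(abs(lat)<27)&(a[:,2]>55)&(a[:,2]<125)
    o,h=out[k],a[k,2]-92.5
    if len(o)<30: print(side,"few",len(o)); return
    # angle by total least squares on (o,h)
    c=np.c_[o-o.mean(),h-h.mean()]; v=np.linalg.svd(c,full_matrices=False)[2][0]
    if v[0]<0: v=-v
    far=(np.hypot(o,h)>24)
    print(side,"n",len(o),"line angle",round(float(np.arctan2(-v[1],v[0])),2),"far-end angle",round(float(np.median(np.arctan2(-h[far],o[far]))) if far.any() else np.nan,2),"out rng",np.percentile(o,[2,98]).round(1),"h rng",np.percentile(h,[2,98]).round(1))
E
python3 -c "
from h import *
for s in ('+y','-x','+x','-y'): clipang('w15',s)
for s in ('+y','-x','-y'): clipang('w10',s)"
```

```text
+y n 1676 line angle 1.23 far-end angle 1.12 out rng [-0.9 13. ] h rng [-27.5   4.4]
-x n 5209 line angle -0.2 far-end angle -0.32 out rng [-2.4 29.5] h rng [ 2.7 10. ]
+x n 1397 line angle -0.14 far-end angle -0.3 out rng [-3.4 21.6] h rng [1.2 7.1]
-y n 1190 line angle -0.25 far-end angle nan out rng [-3.8  8.2] h rng [2.1 6.5]
+y n 2401 line angle -0.35 far-end angle -0.47 out rng [-2.9 27.6] h rng [ 2.6 14.1]
-x n 2612 line angle -0.2 far-end angle -0.32 out rng [-2.4 29.7] h rng [ 2.6 10.1]
-y n 2391 line angle -0.41 far-end angle -0.52 out rng [-2.5 27.2] h rng [ 2.4 15.5]
```

The +y clip holds at 1.23 rad with the finger off it. Next is the +x clip, with a small tilt correction.

>>> drive_tool(translation=[[15,-10,0],[40,-30,0],[70,-60,0],[97,-92,-3],[110,-108,-8],[113.3,-112,-10],[113.3,-112,-10],[113.3,-112,-10]], rotation=[[-0.3,0.2,0.2],[-0.5,0.3,0.3],[-0.5,0.3,0.3],[-0.5,0.3,0.3],[-0.5,0.3,0.3],[-0.5,0.3,0.3],[-0.5,0.3,0.3],[-0.5,0.3,0.3]], gripper=[255,255,255,255,255,255,255,255])

```text
time: 16.7
tcp_pos: [630.6, -169.6, 99.0]
orientation: [0.137, -3.135, -0.008]
force: [-0.5, 0.5, 0.0]
opening: 0.006
```

```bash
python3 -c "
from h import *
s=lt();print(np.rad2deg((R.from_rotvec([-0.137,3.138,0.003])*R.from_rotvec(s['orientation']).inv()).as_rotvec()).round(2));shot('wrist','w16')"
```

```text
t 16.7 tcp [ 630.6 -169.6   99. ] rv [ 0.137 -3.135 -0.008] F [-0.5  0.5  0. ] T [-0.02  0.04 -0.05] op 0.006
local [103.1   1.6] tipz 141.5 Floc [-0.5  0.6] r: +x 18.1 -x -188.1 +y -70.5 -y -71.9
[-0.16 -0.24 -0.02]
```

View pics/w16.png

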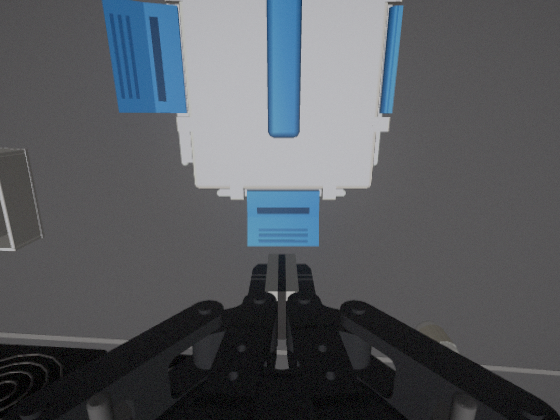

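The tip is centred on the +x clip (247-319, 190-246). Pressing down.

>>> drive_tool(translation=[[2,0,-15],[2,0,-30],[2,0,-39],[2,0,-46],[2,0,-52],[2,0,-58],[2,0,-64]], rotation=[[0,0,0],[0,0,0],[0,0,0],[0,0,0],[0,0,0],[0,0,0],[0,0,0]], gripper=[255,255,255,255,255,255,255])

```text
time: 17.45
tcp_pos: [633.5, -169.8, 35.8]
orientation: [0.138, -3.138, -0.006]
force: [0.1, -1.0, 5.1]
opening: -0.003
```

```bash
python3 -c "
from h import *
lt()"
```

```text
t 17.45 tcp [ 633.5 -169.8   35.8] rv [ 0.138 -3.138 -0.006] F [ 0.1 -1.   5.1] T [0.03 0.05 0.02] op -0.003
local [106.    1.1] tipz 78.3 Floc [-0. -1.] r: +x 21.0 -x -191.0 +y -71.0 -y -71.4
```

>>> drive_tool(translation=[[0,0,-4],[-0.5,0,-9],[-1,0,-14],[-1,0,-16]], rotation=[[0,0,0],[0,0,0],[0,0,0],[0,0,0]], gripper=[255,255,255,255])

```text
time: 17.85
tcp_pos: [635.0, -170.3, 20.2]
orientation: [-0.137, 3.135, 0.004]
force: [5.3, 0.2, 4.4]
opening: 0.004
```

```bash
python3 -c "
from h import *
lt();im,d,p=shot('side','s17')
cv2.imwrite('pics/z17.png',cv2.resize(im[170:300,220:360,::-1],None,fx=5,fy=4.6,interpolation=cv2.INTER_CUBIC))"
```

```text
t 17.85 tcp [ 635.  -170.3   20.2] rv [-0.137  3.135  0.004] F [5.3 0.2 4.4] T [ 0.08 -0.77 -0.  ] op 0.004
local [107.5   0.4] tipz 62.7 Floc [ 5.3 -0.3] r: +x 22.5 -x -192.5 +y -71.7 -y -70.7
```

View pics/z17.png

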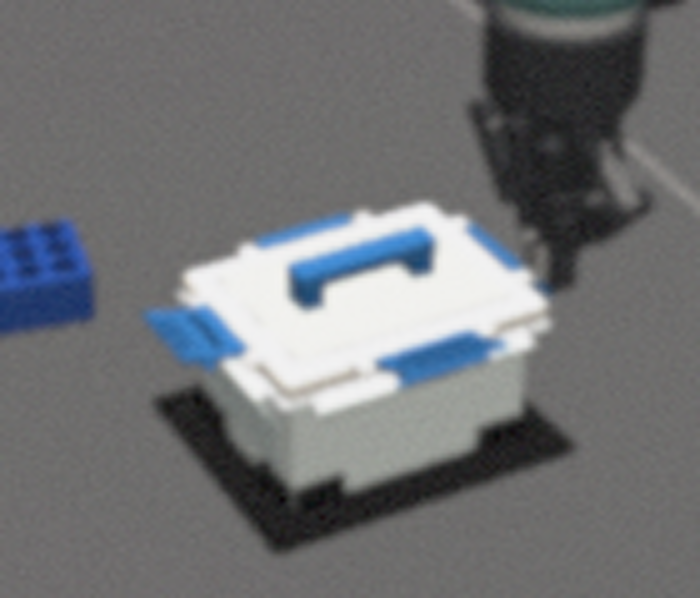

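The +x flap is folded down against the finger with the lid still level. Now inward pushes.

>>> drive_tool(translation=[[-1,-0.1,-0.3],[-2,-0.2,-0.6],[-2.5,-0.2,-0.6]], rotation=[[0,0,0],[0,0,0],[0,0,0]], gripper=[255,255,255])

```text
time: 18.2
tcp_pos: [635.1, -170.4, 20.0]
orientation: [-0.136, 3.129, 0.003]
force: [8.7, 0.5, 1.5]
opening: -0.001
```

>>> drive_tool(translation=[[-1,-0.1,-0.2],[-2,-0.2,-0.4]], rotation=[[0,0,0],[0,0,0]], gripper=[255,255])

```text
time: 18.4
tcp_pos: [635.4, -170.5, 20.1]
orientation: [-0.135, 3.125, 0.003]
force: [9.2, 1.7, 2.8]
opening: -0.0
```

>>> drive_tool(translation=[[-1,-0.1,-0.2],[-2,-0.2,-0.4]], rotation=[[0,0,0],[0,0,0]], gripper=[255,255])

```text
time: 18.6
tcp_pos: [635.6, -170.5, 20.1]
orientation: [-0.134, 3.12, 0.003]
force: [8.0, 2.4, 2.4]
opening: 0.001
```

It is stalled at 8-9 N and the tool is tilting slightly under load. I'll give more lead and take the tilt out.

```bash
cat >> h.py <<'E'
def rc(s):
    print("rotfix deg",np.rad2deg((R.from_rotvec([-0.137,3.138,0.003])*R.from_rotvec(s['orientation']).inv()).as_rotvec()).round(2))
E
python3 -c "
from h import *
rc(lt());shot('wrist','w17');clipang('w17','+x')"
```

```text
t 18.6 tcp [ 635.6 -170.5   20.1] rv [-1.34e-01  3.12e+00  3.00e-03] F [8.  2.4 2.4] T [ 0.33 -1.19 -0.07] op 0.001
local [108.1   0.2] tipz 62.6 Floc [8.2 1.7] r: +x 23.1 -x -193.1 +y -71.9 -y -70.5
rotfix deg [-0.04  1.02  0.08]
+x n 3926 line angle 1.04 far-end angle 0.76 out rng [-2.7 25.4] h rng [-20.3  23.9]
```

View pics/w17.png

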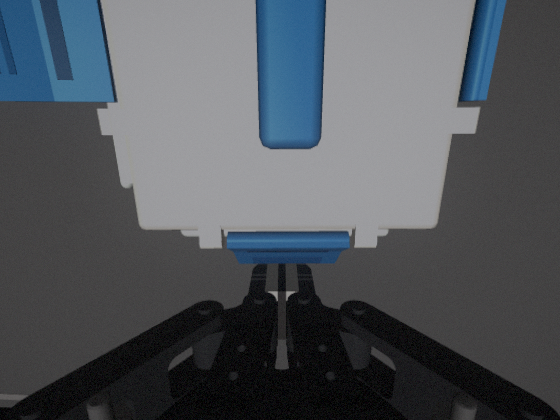

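>>> drive_tool(translation=[[-2,-0.2,-0.3],[-4,-0.3,-0.6]], rotation=[[0,0.5,0],[0,0.5,0]], gripper=[255,255])

```text
time: 18.85
tcp_pos: [634.6, -170.7, 19.9]
orientation: [-0.133, 3.123, 0.003]
force: [11.6, 1.5, -1.6]
opening: -0.001
```

>>> drive_tool(translation=[[-2,-0.2,-0.3],[-4,-0.3,-0.6]], rotation=[[0,0.5,0],[0,0.5,0]], gripper=[255,255])

```text
time: 19.05
tcp_pos: [630.5, -170.9, 18.7]
orientation: [-0.134, 3.133, 0.004]
force: [2.7, 0.1, -2.1]
opening: 0.003
```

```bash
python3 -c "
from h import *
rc(lt())"
```

```text
t 19.05 tcp [ 630.5 -170.9   18.7] rv [-0.134  3.133  0.004] F [ 2.7  0.1 -2.1] T [-0.05 -0.34 -0.03] op 0.003
local [103.    0.2] tipz 61.2 Floc [ 2.7 -0.2] r: +x 18.0 -x -188.0 +y -71.9 -y -70.5
rotfix deg [-0.04  0.32  0.11]
```

Snap: the force rose to 11.6 N, then dropped to 2.7 N with a 4 mm advance. Now on to the hard stop in smaller leads.

>>> drive_tool(translation=[[-1,-0.1,-0.2],[-2,-0.2,-0.4]], rotation=[[0,0.3,0],[0,0.3,0]], gripper=[255,255])

```text
time: 19.25
tcp_pos: [628.1, -171.1, 17.9]
orientation: [0.134, -3.139, -0.005]
force: [3.9, 1.3, 0.3]
opening: -0.001
```

>>> drive_tool(translation=[[-1,-0.1,-0.2],[-2,-0.2,-0.4]], rotation=[[0,0.2,0],[0,0.2,0]], gripper=[255,255])

```text
time: 19.45
tcp_pos: [627.9, -171.1, 17.8]
orientation: [0.133, -3.139, -0.005]
force: [7.1, 2.4, 0.0]
opening: 0.001
```

>>> drive_tool(translation=[[-1,-0.1,-0.2],[-2,-0.2,-0.4]], rotation=[[0,0.2,0],[0,0.2,0]], gripper=[255,255])

```text
time: 19.65
tcp_pos: [627.9, -171.1, 17.8]
orientation: [-0.132, 3.138, 0.005]
force: [7.3, 2.1, -0.5]
opening: 0.003
```

```bash
python3 -c "
from h import *
rc(lt())"
```

```text
t 19.65 tcp [ 627.9 -171.1   17.8] rv [-0.132  3.138  0.005] F [ 7.3  2.1 -0.5] T [ 0.29 -1.18 -0.02] op 0.003
local [100.3   0.2] tipz 60.3 Floc [7.4 1.4] r: +x 15.3 -x -185.3 +y -71.9 -y -70.5
rotfix deg [-0.09 -0.02  0.18]
```

>>> drive_tool(translation=[[-2,-0.2,-0.3],[-3.5,-0.3,-0.5]], rotation=[[0,0.2,0],[0,0.4,0]], gripper=[255,255])

```text
time: 19.85
tcp_pos: [627.7, -171.2, 17.9]
orientation: [-0.131, 3.139, 0.006]
force: [9.9, 2.4, -2.3]
opening: 0.0
```

>>> drive_tool(translation=[[4,0.5,0],[14,1,0],[27,2,3],[35,3,25],[35,3,60],[35,3,88],[35,3,92]], rotation=[[0,0,0],[0,0,0],[0,0,0],[0,0,0],[0,0,0],[0,0,0],[0,0,0]], gripper=[255,255,255,255,255,255,255])

```text
time: 20.55
tcp_pos: [664.5, -169.1, 113.7]
orientation: [-0.131, 3.134, 0.001]
force: [0.4, -0.9, 0.1]
opening: 0.0
```

```bash
python3 -c "
from h import *
rc(lt());shot('wrist','w18')
for s in ('+x','+y','-y'): clipang('w18',s)"
```

```text
t 20.55 tcp [ 664.5 -169.1  113.7] rv [-1.310e-01  3.134e+00  1.000e-03] F [ 0.4 -0.9  0.1] T [-0.06 -0.04 -0.01] op 0.0
local [137.   -0.8] tipz 156.2 Floc [ 0.3 -0.9] r: +x 52.0 -x -222.0 +y -72.9 -y -69.5
rotfix deg [0.05 0.23 0.22]
+x n 1430 line angle 1.12 far-end angle 1.05 out rng [-2.  14.3] h rng [-25.2   4.6]
+y n 629 line angle -0.81 far-end angle nan out rng [-2.1  3.8] h rng [-1.9  4.8]
-y n 3295 line angle -0.38 far-end angle -0.52 out rng [-3.4 26.3] h rng [ 2.6 15.1]
```

View pics/w18.png

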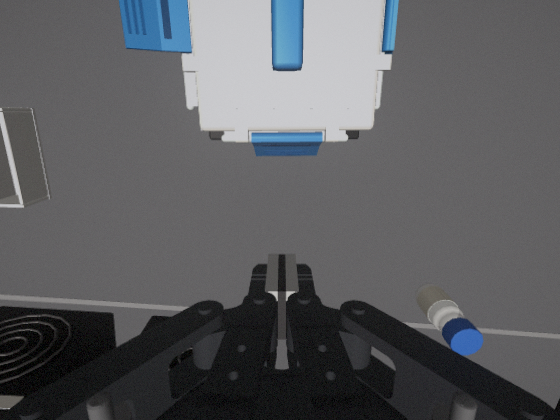

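The +x clip stays at about 1.12 rad (flap at (250-323, 132-156)), so it is hooked. Next the -y clip.

>>> drive_tool(translation=[[-15,-12,0],[-42,-33,0],[-75,-59,0],[-105,-82,-4],[-124,-97,-10],[-129,-101,-14],[-129,-101,-14],[-129,-101,-14]], rotation=[[0,0.2,0.2],[0,0.2,0.2],[0,0.2,0.2],[0,0.2,0.2],[0,0.2,0.2],[0,0.2,0.2],[0,0.2,0.2],[0,0.2,0.2]], gripper=[255,255,255,255,255,255,255,255])

```text
time: 21.4
tcp_pos: [534.6, -269.4, 97.6]
orientation: [0.136, -3.137, -0.005]
force: [-0.5, 0.3, 0.9]
opening: -0.002
```

```bash
python3 -c "
from h import *
rc(lt());shot('wrist','w19')
for s in ('+x','+y','-y'): clipang('w19',s)"
```

```text
t 21.4 tcp [ 534.6 -269.4   97.6] rv [ 0.136 -3.137 -0.005] F [-0.5  0.3  0.9] T [-0.01 -0.06 -0.05] op -0.002
local [ -1.  -89.7] tipz 140.1 Floc [-0.5  0.4] r: +x -86.0 -x -84.0 +y -161.8 -y 19.4
rotfix deg [-0.06 -0.13  0.04]
+x n 98 line angle -0.5 far-end angle nan out rng [-3.3  1.9] h rng [0.3 4.1]
+y n 1056 line angle -0.38 far-end angle nan out rng [-2.5  3.8] h rng [0.2 4.5]
-y n 3334 line angle -0.38 far-end angle -0.52 out rng [-3.4 27.1] h rng [ 2.6 14.8]
```

View pics/w19.png

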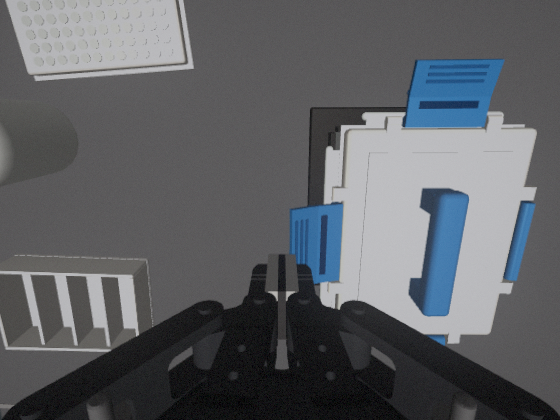

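The tip overlaps the outer end of the -y clip (292-341, 204-284). The reservoir and wash bottle are clear of the hand. Pressing down slightly farther out, because this lip stands proud.

>>> drive_tool(translation=[[0.2,-1.5,-15],[0.2,-1.5,-28],[0.2,-1.5,-38],[0.2,-1.5,-46],[0.2,-1.5,-53],[0.2,-1.5,-59],[0.2,-1.5,-64]], rotation=[[0,0,0],[0,0,0],[0,0,0],[0,0,0],[0,0,0],[0,0,0],[0,0,0]], gripper=[255,255,255,255,255,255,255])

```text
time: 22.15
tcp_pos: [535.6, -269.7, 33.9]
orientation: [0.137, -3.138, -0.006]
force: [0.4, 0.3, 8.9]
opening: 0.002
```

>>> drive_tool(translation=[[0,0,-4],[0,0,-8],[0,0,-12]], rotation=[[0,0,0],[0,0,0],[0,0,0]], gripper=[255,255,255])

```text
time: 22.45
tcp_pos: [535.3, -269.0, 21.4]
orientation: [0.138, -3.137, -0.008]
force: [0.2, 0.0, 0.5]
opening: 0.003
```

```bash
python3 -c "
from h import *
rc(lt());shot('wrist','w20')
clipang('w20','-y')"
```

```text
t 22.45 tcp [ 535.3 -269.    21.4] rv [ 0.138 -3.137 -0.008] F [0.2 0.  0.5] T [-0.05  0.03  0.03] op 0.003
local [ -0.3 -89.4] tipz 63.9 Floc [0.2 0. ] r: +x -85.3 -x -84.7 +y -161.5 -y 19.1
rotfix deg [-0.17 -0.13 -0.02]
-y n 3885 line angle 1.03 far-end angle 0.88 out rng [-2.6 19.2] h rng [-22.7   5. ]
```

View pics/w20.png

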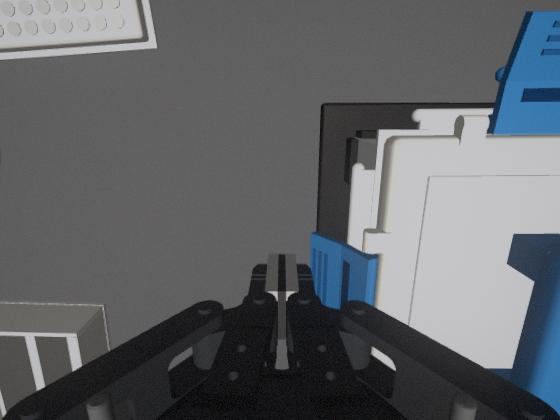

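The force rose to 9 N on the way down and is now near zero with the flap at about 1.0 rad, so it may have snapped already. I'll push inward to the hard stop.

>>> drive_tool(translation=[[-0.1,1.5,-0.3],[-0.2,3,-0.6]], rotation=[[0,0,0],[0,0,0]], gripper=[255,255])

```text
time: 22.7
tcp_pos: [534.9, -267.5, 20.0]
orientation: [0.139, -3.136, -0.004]
force: [0.3, -6.8, -0.2]
opening: -0.0
```

>>> drive_tool(translation=[[-0.1,1.2,-0.2],[-0.2,2,-0.4]], rotation=[[0,0,0],[0,0,0]], gripper=[255,255])

```text
time: 22.9
tcp_pos: [534.9, -267.6, 20.0]
orientation: [0.14, -3.137, 0.002]
force: [0.0, -7.8, 0.3]
opening: -0.0
```

>>> drive_tool(translation=[[-0.1,1.2,-0.2],[-0.2,2,-0.4]], rotation=[[0,0,0],[0,0,0]], gripper=[255,255])

```text
time: 23.1
tcp_pos: [535.0, -267.8, 20.0]
orientation: [0.142, -3.137, 0.008]
force: [-1.4, -7.1, 0.7]
opening: 0.0
```

```bash
python3 -c "
from h import *
rc(lt())"
```

```text
t 23.1 tcp [ 535.  -267.8   20. ] rv [ 0.142 -3.137  0.008] F [-1.4 -7.1  0.7] T [-1.28  0.19  0.01] op 0.0
local [ -0.4 -88.2] tipz 62.5 Floc [-2.  -6.9] r: +x -85.4 -x -84.6 +y -160.3 -y 17.9
rotfix deg [ 0.42 -0.08 -0.18]
```

>>> drive_tool(translation=[[-0.2,2,-0.3],[-0.3,4,-0.6]], rotation=[[0.2,0,0],[0.4,0,0]], gripper=[255,255])

```text
time: 23.3
tcp_pos: [535.1, -267.5, 20.0]
orientation: [-0.145, 3.138, -0.008]
force: [-2.4, -13.3, -0.4]
opening: 0.003
```

```bash
python3 -c "
from h import *
rc(lt())"
```

```text
t 23.3 tcp [ 535.1 -267.5   20. ] rv [-0.145  3.138 -0.008] F [ -2.4 -13.3  -0.4] T [-2.1   0.31  0.01] op 0.003
local [ -0.3 -87.9] tipz 62.5 Floc [ -3.5 -13. ] r: +x -85.3 -x -84.7 +y -160.0 -y 17.6
rotfix deg [ 0.4  -0.02 -0.29]
```

13 N without movement means the hard stop. I'll back off outward and check.

>>> drive_tool(translation=[[0.3,-4,0],[1,-14,0],[2,-27,3],[2.5,-32,25],[2.5,-32,60],[2.5,-32,86],[2.5,-32,90]], rotation=[[0,0,0],[0.4,0,-0.3],[0.4,0,-0.3],[0.4,0,-0.3],[0.4,0,-0.3],[0.4,0,-0.3],[0.4,0,-0.3]], gripper=[255,255,255,255,255,255,255])

```text
time: 24.0
tcp_pos: [539.8, -301.5, 113.7]
orientation: [-0.135, 3.133, -0.003]
force: [0.7, -0.5, -0.0]
opening: -0.0
```

```bash
python3 -c "
from h import *
rc(lt());shot('wrist','w21')
clipang('w21','-y');clipang('w21','-x')"
```

```text
t 24.0 tcp [ 539.8 -301.5  113.7] rv [-1.350e-01  3.133e+00 -3.000e-03] F [ 0.7 -0.5 -0. ] T [ 0.   -0.   -0.02] op -0.0
local [   1.5 -122.2] tipz 156.2 Floc [ 0.6 -0.5] r: +x -83.5 -x -86.5 +y -194.3 -y 51.9
rotfix deg [0.21 0.33 0.05]
-y n 2717 line angle 1.0 far-end angle 0.93 out rng [-2.7 17.8] h rng [-24.    4.4]
-x n 4985 line angle -0.2 far-end angle -0.32 out rng [-2.5 29.2] h rng [2.5 9.9]
```

View pics/w21.png

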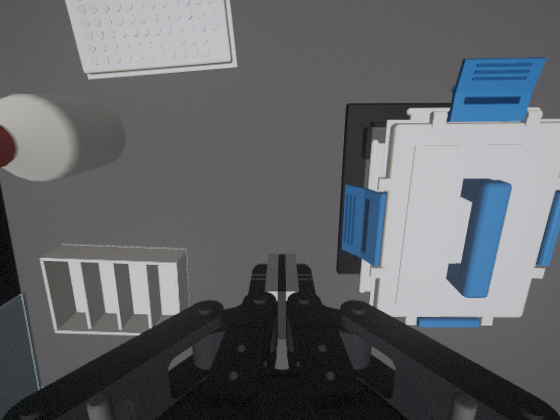

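The -y clip stays at about 1.0-1.1 rad (springback would be below 0.7), consistent with its outward lip. Now the last one, the -x clip.

>>> drive_tool(translation=[[-12,12,0],[-36,35,0],[-66,64,0],[-94,91,-4],[-111,108,-10],[-116.5,113,-14],[-116.5,113,-14],[-116.5,113,-14]], rotation=[[0.2,0.3,0],[0.2,0.3,0],[0.2,0.3,0],[0.2,0.3,0],[0.2,0.3,0],[0.2,0.3,0],[0.2,0.3,0],[0.2,0.3,0]], gripper=[255,255,255,255,255,255,255,255])

```text
time: 24.85
tcp_pos: [423.4, -188.6, 98.3]
orientation: [0.136, -3.139, -0.004]
force: [0.8, -0.9, 0.1]
opening: 0.003
```

```bash
python3 -c "
from h import *
rc(lt());shot('wrist','w22')"
```

```text
t 24.85 tcp [ 423.4 -188.6   98.3] rv [ 0.136 -3.139 -0.004] F [ 0.8 -0.9  0.1] T [-0.04 -0.01  0.07] op 0.003
local [-104.9    0.2] tipz 140.8 Floc [ 0.7 -1. ] r: +x -189.9 -x 19.9 +y -71.9 -y -70.5
rotfix deg [-0.03 -0.04  0.05]
```

View pics/w22.png

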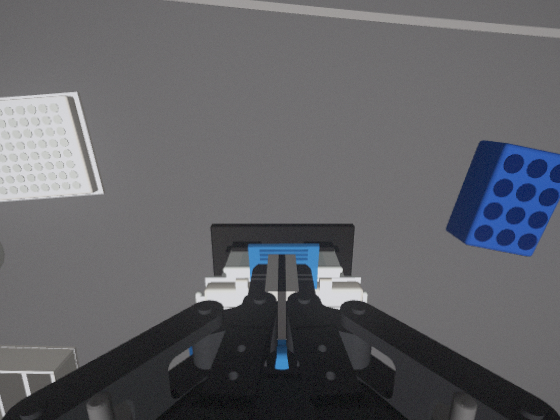

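The clip (249-319, 245-290) is centred under the tip. Pressing down.

>>> drive_tool(translation=[[0,0,-15],[0,0,-30],[0,0,-39],[0,0,-46],[0,0,-52],[0,0,-58],[0,0,-63]], rotation=[[0,0,0],[0,0,0],[0,0,0],[0,0,0],[0,0,0],[0,0,0],[0,0,0]], gripper=[255,255,255,255,255,255,255])

```text
time: 25.6
tcp_pos: [424.9, -189.6, 35.9]
orientation: [-0.135, 3.137, 0.002]
force: [-0.5, 0.2, 5.2]
opening: -0.001
```

>>> drive_tool(translation=[[0,0,-4],[0,0,-8],[0,0,-11]], rotation=[[0,0,0],[0,0,0],[0,0,0]], gripper=[255,255,255])

```text
time: 25.9
tcp_pos: [424.5, -189.4, 24.4]
orientation: [-0.135, 3.137, 0.002]
force: [-0.8, -0.0, 0.1]
opening: 0.003
```

```bash
python3 -c "
from h import *
rc(lt())"
```

```text
t 25.9 tcp [ 424.5 -189.4   24.4] rv [-1.350e-01  3.137e+00  2.000e-03] F [-0.8 -0.   0.1] T [-0.01  0.01  0.02] op 0.003
local [-103.8   -0.6] tipz 66.9 Floc [-0.8  0. ] r: +x -188.8 -x 18.8 +y -72.7 -y -69.7
rotfix deg [0.02 0.06 0.06]
```

>>> drive_tool(translation=[[0.5,0,-2],[1,0.1,-4],[2,0.2,-5]], rotation=[[0,0,0],[0,0,0],[0,0,0]], gripper=[255,255,255])

```text
time: 26.2
tcp_pos: [426.1, -189.0, 19.2]
orientation: [-0.136, 3.138, 0.003]
force: [-1.7, -0.4, 2.2]
opening: 0.001
```

>>> drive_tool(translation=[[1.2,0.1,-0.2],[2.5,0.2,-0.4]], rotation=[[0,0,0],[0,0,0]], gripper=[255,255])

```text
time: 26.4
tcp_pos: [427.1, -188.7, 18.6]
orientation: [0.137, -3.136, -0.003]
force: [-5.7, -2.5, 2.9]
opening: -0.002
```

>>> drive_tool(translation=[[1.2,0.1,-0.2],[2.5,0.2,-0.4]], rotation=[[0,0,0],[0,0,0]], gripper=[255,255])

```text
time: 26.6
tcp_pos: [427.2, -188.5, 18.2]
orientation: [0.139, -3.131, -0.003]
force: [-9.5, -3.5, 6.6]
opening: -0.001
```

```bash
python3 -c "
from h import *
rc(lt())"
```

```text
t 26.6 tcp [ 427.2 -188.5   18.2] rv [ 1.390e-01 -3.131e+00 -3.000e-03] F [-9.5 -3.5  6.6] T [-0.49  1.35 -0.02] op -0.001
local [-101.1   -0. ] tipz 60.7 Floc [-9.7 -2.7] r: +x -186.1 -x 16.1 +y -72.1 -y -70.3
rotfix deg [ 0.   -0.46 -0.09]
```

It stopped at r = 16 mm with about 12 N total. Backing off outward and checking.

>>> drive_tool(translation=[[-4,-0.3,0],[-14,-1,0],[-27,-2,3],[-35,-3,20],[-35,-3,50],[-35,-3,85],[-35,-3,110],[-35,-3,115]], rotation=[[0,0,0],[0,-0.4,0],[0,-0.4,0],[0,-0.4,0],[0,-0.4,0],[0,-0.4,0],[0,-0.4,0],[0,-0.4,0]], gripper=[255,255,255,255,255,255,255,255])

```text
time: 27.4
tcp_pos: [393.3, -192.7, 136.2]
orientation: [-0.139, 3.133, -0.003]
force: [0.6, 0.4, 0.5]
opening: 0.004
```

```bash
python3 -c "
from h import *
rc(lt());im,d,p=shot('top','t23')
a=cv2.resize(im[165:255,280:375,::-1],None,fx=4,fy=6,interpolation=cv2.INTER_CUBIC)
im,d,p=shot('side','s23')
b=cv2.resize(im[190:295,235:350,::-1],None,fx=3.6,fy=540/105,interpolation=cv2.INTER_CUBIC)
cv2.imwrite('pics/z23.png',np.hstack([a,b])[:, :800])
for s in ('+x','-x','+y','-y'): clipang('t23',s); clipang('s23',s)"
```

```text
t 27.4 tcp [ 393.3 -192.7  136.2] rv [-1.390e-01  3.133e+00 -3.000e-03] F [0.6 0.4 0.5] T [-0.   -0.07  0.  ] op 0.004
local [-135.2   -1.3] tipz 178.7 Floc [0.6 0.3] r: +x -220.2 -x 50.2 +y -73.4 -y -69.0
rotfix deg [ 0.22  0.27 -0.06]
+x n 43 line angle 1.16 far-end angle 1.18 out rng [-3.6 11.7] h rng [-27.6   6.3]
+x few 13
-x n 32 line angle 1.12 far-end angle 0.94 out rng [-0.  17.4] h rng [-25.1   7.4]
-x n 159 line angle 1.09 far-end angle 0.99 out rng [-0.1 16. ] h rng [-24.7   4.8]
+y n 89 line angle 1.25 far-end angle 1.08 out rng [ 0.9 14.8] h rng [-28.6   6.8]
+y few 20
-y n 80 line angle 1.01 far-end angle 1.04 out rng [-3.6 15.6] h rng [-25.6   5.2]
-y n 267 line angle 1.02 far-end angle 0.97 out rng [-1.5 15.3] h rng [-22.3   3.6]
```

View pics/z23.png

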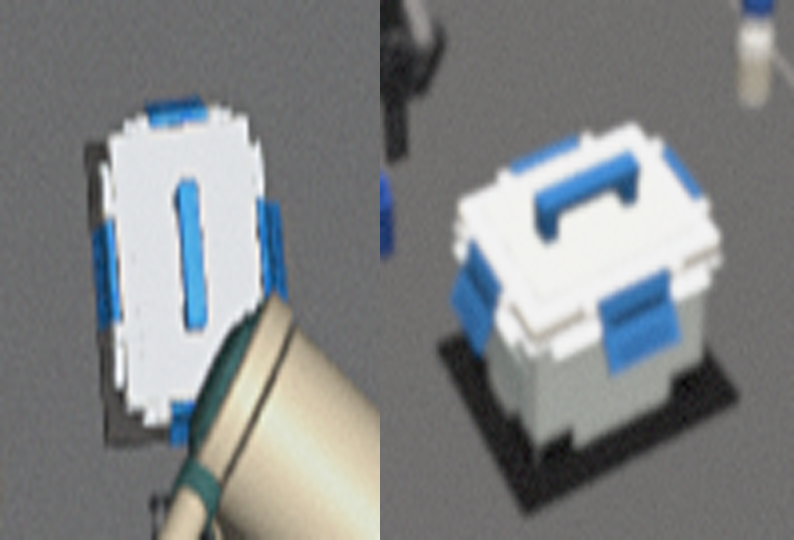

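All four clips are folded against the box in both views. I'll rise above the box for a closer look at the facet angles and the lid's flatness.

>>> drive_tool(translation=[[0,0,20],[10,0,45],[35,1,60],[65,3,70],[90,5,75],[100,5,75],[100,5,75],[100,5,75]], rotation=[[0,0,0],[0,0,0],[0,0,0],[0,0,0],[0,0,0],[0,0,0],[0,0,0],[0,0,0]], gripper=[255,255,255,255,255,255,255,255])

```text
time: 28.3
tcp_pos: [490.1, -186.3, 207.2]
orientation: [0.139, -3.136, -0.004]
force: [-0.4, -0.4, -1.0]
opening: 0.003
```

```bash
cat >> h.py <<'E'
def tabang(name,side,lo=17,hi=31):
    im,d,p=load(name); w=cloud(d,p); hsv=cv2.cvtColor(im,cv2.COLOR_RGB2HSV)
    bl=(hsv[...,1]>110)&(hsv[...,0]>90)&(hsv[...,0]<125)&~np.isnan(w[...,0])
    a=w[bl]; l=(a[:,:2]-O)@MB.T; sg=1 if side[0]=='+' else -1
    out,lat=(sg*l[:,0]-74,l[:,1]) if side[1]=='x' else (sg*l[:,1]-58,l[:,0])
    h=a[:,2]-92.5; rr=np.hypot(out,h); k=(out>-6)&(abs(lat)<24)&(rr>lo)&(rr<hi)&(h<20)
    o,h=out[k],h[k]
    if len(o)<30: print(name,side,"few"); return
    c=np.c_[o-np.median(o),h-np.median(h)]; 
    for _ in range(3):
        v=np.linalg.svd(c-c.mean(0),full_matrices=False)[2]; e=abs((c-c.mean(0))@v[1]); c=c[e<max(1.0,2*np.median(e))]
    v=v[0]*np.sign(v[0][0]); print(name,side,len(c),"tab angle",round(float(np.arctan2(-v[1],v[0])),2))
E
python3 - <<'E'
from h import *
lt(); im,d,p=shot("wrist","w24")
for n,s in (("w10","-y"),("w10","+y"),("w15","+y"),("w18","+x"),("w21","-y"),("w24","-x"),("w24","-y"),("w24","+y")): tabang(n,s)
w=cloud(d,p); hsv=cv2.cvtColor(im,cv2.COLOR_RGB2HSV)
a=w[(hsv[...,1]<40)&(hsv[...,2]>140)]; a=a[(abs(a[:,2]-95)<6)&(abs(a[:,0]-528)<64)&(abs(a[:,1]+180)<48)]
A=np.c_[a[:,0]-528,a[:,1]+180,np.ones(len(a))]; print("plane",np.linalg.lstsq(A,a[:,2],rcond=None)[0],len(a))
E
```

```text
t 28.3 tcp [ 490.1 -186.3  207.2] rv [ 0.139 -3.136 -0.004] F [-0.4 -0.4 -1. ] T [ 0.02  0.05 -0.02] op 0.003
local [-38.3  -3.1] tipz 249.7 Floc [-0.4 -0.4] r: +x -123.3 -x -46.7 +y -75.2 -y -67.2
w10 -y 782 tab angle -0.51
w10 +y 778 tab angle -0.45
w15 +y 661 tab angle 1.17
w18 +x 444 tab angle 1.07
w21 -y 806 tab angle 0.92
w24 -x 340 tab angle 0.99
w24 -y 230 tab angle 0.91
w24 +y 97 tab angle 1.14
plane [3.21041806e-04 1.25791384e-03 9.57300624e+01] 8599
```

View pics/w24.png

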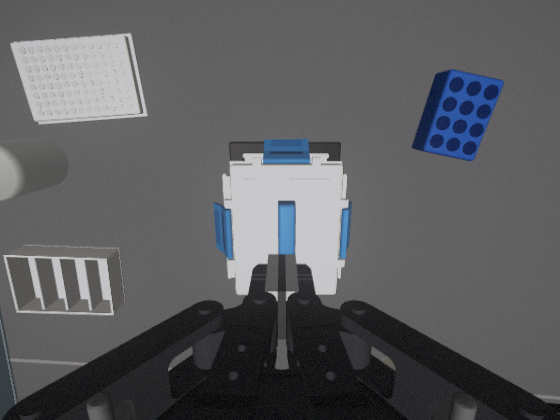

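The lid is still flat (0.07°), and all four clips stay shut unaided. The tab facet's slant makes these angles read about 0.1-0.2 rad low. Before handing in, I'll confirm the bystanders have not moved.

```bash
python3 - <<'E'
from h import *
lt(); im,d,p=shot("top","t25"); a=cv2.imread("pics/top0.png")
df=cv2.absdiff(im[:,:,::-1],a).max(2)
for n,(u0,u1,v0,v1) in dict(tip=(105,150,170,205),amber=(130,160,248,275),block=(255,285,232,270),tube=(262,278,130,148),res=(388,432,158,190),wash=(412,436,205,232),plate=(376,426,232,270)).items():
    print(n,"changed px",int((df[v0:v1,u0:u1]>40).sum()))
for s in ('+x','-x','+y','-y'): clipang("t25",s)
print(job.finish_job())
E
```

```text
t 28.35 tcp [ 490.1 -186.3  207.6] rv [ 1.380e-01 -3.137e+00 -3.000e-03] F [-0.2  0.4  0.3] T [-0.01  0.07  0.02] op 0.003
local [-38.3  -3.2] tipz 250.1 Floc [-0.1  0.4] r: +x -123.3 -x -46.7 +y -75.3 -y -67.1
tip changed px 0
amber changed px 0
block changed px 0
tube changed px 0
res changed px 23
wash changed px 0
plate changed px 0
+x n 38 line angle 1.15 far-end angle 1.17 out rng [-3.7 11.6] h rng [-28.2   5.5]
-x n 97 line angle 1.07 far-end angle 0.95 out rng [-0.5 17.9] h rng [-25.5   7.9]
+y n 88 line angle 1.23 far-end angle 1.06 out rng [ 0.8 14.8] h rng [-26.5   6.8]
-y few 0
the job is handed in; nothing more can be done
None
```

The lid is seated flat on the box and all four clips are folded down and stayed shut with the robot clear. I handed the job in at about 28 s of the 72 s allowed.

- **Lid:** the first grasp missed, because the fingertips end about 42 mm short of the reported TCP. Both cameras agreed on that offset, and with it the second grasp held. Touch-down came at the predicted height, and the cover measured within 0.1° of level both after placing and at the end.
- **Clips:** each push rose and then dropped off at the snap, and each clip then stopped firm. The highest push was 13.3 N, on the −y clip at its stop. On the −y and −x clips the rise and drop came while folding down rather than during the inward push.
- **Angles at rest:** about 1.24 rad (+y), 1.14 (+x), 1.08 (−x) and 1.01 (−y). The −y and −x readings, and marginally +x, are under the stated 1.15 rad. All are well above the 0.7 rad spring-back limit, and this measure reads roughly 0.1 rad low because the tab face is slanted. The −y lip also stands about 3 mm outward, which lowers its angle.
- **Last check gaps:** the final top view could not read the −y clip because the arm hid it. Its last reading was the wrist picture just before.
- **Bystanders:** six show no change in the before and after pictures. The reservoir showed 23 changed pixels; I did not look into them, but no unexpected contact force showed in the readings and the hand passed well above it.

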